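Close down the dressing bench: waste into the tip-out bin, dip baskets up to drain

ROBOT

A 7-joint arm with a two-finger parallel gripper is mounted at the origin on the work surface. World frame = base frame: x ahead of the robot, y to its left, z up, the work surface at z = 0. Lengths are in mm, angles in degrees, forces in N, time in s.
With the tool pointing down it reaches from about 400 to 875 mm from the base axis. Payload 6.5 kg.
Tool frame: the origin (TCP) lies between the finger pads; the fingertips stand finger_overhang ahead of it and the grasp point (between the pads) is the TCP (finger_overhang is the distance from the TCP to the fingertips, in mm); z points along the fingers, y is the line along which they close (so a half turn about z gives the same grasp; the last joint's range is limited). The gripper opens to 85 mm and grips with 20 to 120 N. Pads are 22 mm wide; open, the fingers measure 114 mm over their backs; the gripper's body (76 mm by 85 mm) begins 54 mm behind the grasp point. The pads swing forward as they close: fully open they stand 13 mm farther back than shut.
Start: joints at [60.149, 30.733, -0.252, 88.115, 0.149, 61.152, -4.079], TCP at [285.529, -583.921, 250.29] pointing down, gripper open.
Joint ranges: [-154.64, 154.64], [-21.42, 123.67], [-72.66, 72.17], [13.99, 137.28], [-74.86, 254.86], [10.95, 109.41], [-158.01, 158.01]. Speed limits (degrees/s): [136.94, 136.94, 180, 180, 180, 180, 180].

INTERFACE

Orientations are given as [roll, pitch, yaw] about the fixed x, y, z axes, in that order (R = Rz(yaw) Ry(pitch) Rx(roll)).
In Python, from rig import * gives the robot as it stands.
- The arm moves only by the tool step_arm, never from a script. Its argument "series" is a list that holds one entry, the list of rows, each a list of 4 numbers: the shift along the tool's x, y, z in cm, then the turn about the tool's z in rad. A call has 1 to 20 rows; each row shifts and turns the commanded pose from where the row before left it, along the tool's axes as they then stand; what a row does not reach is not made up. A row lasts 1/8 s, in which the tool goes at most 62.5 mm and 10.7 degrees, less where a joint would pass 70% of its speed; a pose out of reach is approached as far as the arm can. A call with a gripper value outside its range is refused whole. "fingers" is the closure, from -1 (fully open) to 1 (shut), set as the call begins (left out, the last holds). The fingers move at their own pace and stop on an object; "squeeze" is the grip in N (left out, the last holds). Time passes only in rows, so rows that do not move let the fingers close. It gives the time, the measured TCP pose, the force, the opening and the grip force at its end, in the units of the state.
- get_state(): the state, without advancing time (a new reading comes with each control period).
- snapshot(name): name is "side" or "top" or "wrist"; returns a dict with "color" (384x512x3 uint8, red, green, blue), "fx", "fy", "cx", "cy" (pixels), "R" (3x3) and "t" (3): a world point X has camera coordinates R X + t. Camera axes: x right, y down, z forward; pixel columns grow to the right and rows downward; lengths in mm; the calibration is good to about 2 mm. A picture is of the moment at which its call begins. There is no depth.
- finish_job(): hands the job in; it is judged then, once.
Trained networks look in the newest picture that a camera, given by its name, has taken for a name from the list of things; names that differ only in an ending like _2 or _b are one class to them, and where a whole thing is asked for, a point or a joint stands for the part that bears it (a point fixed in the world has none). Each returns a list of dicts, best first, with "score" (0 to 1); they miss things now and then, are a little off and sometimes report something else, mostly with a low value. They report only what shows in the picture. A call takes as long as a camera call.
- trace(camera, target): "region" (384x512 bool, what is visible of it) and "box" ([centre column, centre row, width, height] in pixels, round what is visible of it).
- tip_of(camera, target): "point" ([column, row] in pixels: a listed point, or the origin of a listed thing).
The state is a dict: "time_s": time; "qpos": joint angles; "qd": joint speeds; "effort": joint torques, N m; "ee_pos": TCP position; "tool_rot": TCP orientation; "wrist_force": force on the tool from outside, world axes, zero at the start; "torque": the same for the moment, N m; "width": finger opening in mm; "grip_force": force on a finger pad.
Only numpy, scipy, OpenCV 4.12 (cv2) and the standard library are available. Lean on these libraries where they do the work, as an engineer would, in place of code of your own. Each camera call takes 0.05 s, during which the arm holds its last target. There are 200 camera calls.

TASK

Close the dressing bench down after clinic: pull the yellow front of the waste bin open by its handle, put every piece of used packaging on the bench into it, and push it fully shut again. Hang each rinsed wire basket by its blue handle on a hook of the draining rack, one to a hook, and leave the soap, the amber bottle and the steel drum standing where they are.

Things in the scene. Friction and masses are not known exactly. Their poses are not given: they have to be found in the camera images.
- bin: white steel waste-bin cabinet, 190 deep (x) x 230 wide (y) x 225 mm high, fixed to the bench; origin on the bench at the middle of its front lower edge; its own -x axis points out of the front, x into the cabinet, y along the front, z up. The front is a tip-out hopper.
- hopper (a joint): angle of the tip-out hopper (yellow front 213 mm high with a steel bucket behind it, hinged along the cabinet's lower front edge): 0 = shut, growing as the top of the front leans out towards the bin's -x; stop at 0.6 rad = fully open. The hinge is stiff (0.8 N m friction) and stays where it is left; about 5 to 7 N at the handle moves it. It may start up to 0.12 rad ajar.
- hopper_hinge (a point): point on the hinge axis (which runs along the bin's y), middle of the front, 8 mm above the bench
- hopper_bar (a point): middle of the black handle bar on the hopper's top edge: bar 12 mm thick, 110 mm long along the bin's y, 28 mm in front of and 245 mm above the hinge when shut (28 mm above the cabinet's top); free all round, so it can be pinched from above with the fingers closing along the bin's x, and it can turn between the fingers. Moves with the hopper.
- hopper_in (a point): middle of the hopper's bucket, moving and leaning with the hopper; axes as the bin's when shut. Inside the bucket: x +-63 mm, y +-98 mm, floor at z -74, side and back walls up to z +65, front up to +128 mm. When fully open the free mouth reaches from the cabinet's front edge (225 mm high) to 120 mm before it (hopper's edge there 180 mm high).
- rack: draining rack, fixed: steel drip tray 143 x 450 x 16 mm, two posts, and a rail 80 mm behind the hooks' seats, 235 mm above the bench; three upturned hooks point to the rack's own -x; origin on the bench under the middle hook's seat, y along the rail, z up
- hook0 (a point): seat of the +y end hook (125 mm apart along the rack's y): top of its 8 mm thick prong at the lowest place, 225 mm above the bench, 80 mm before the rail. The prong is level from 18 mm behind the seat to 10 mm before it and rises behind to the rail; its upturned red tip stands 30 mm before the seat (rack's -x), its end 25 mm above it. Open from the front.
- hook1 (a point): seat of the middle hook (125 mm apart along the rack's y): top of its 8 mm thick prong at the lowest place, 225 mm above the bench, 80 mm before the rail. The prong is level from 18 mm behind the seat to 10 mm before it and rises behind to the rail; its upturned red tip stands 30 mm before the seat (rack's -x), its end 25 mm above it. Open from the front.
- hook2 (a point): seat of the -y end hook (125 mm apart along the rack's y): top of its 8 mm thick prong at the lowest place, 225 mm above the bench, 80 mm before the rail. The prong is level from 18 mm behind the seat to 10 mm before it and rises behind to the rail; its upturned red tip stands 30 mm before the seat (rack's -x), its end 25 mm above it. Open from the front.
- basket0: wire dip basket, 70 (x) x 80 (y) x 45 mm high, 0.18 kg, with a fixed upright handle: two 5 mm wires from the middles of the y sides up to a level bar along its y; origin at the centre of its underside, z up. May be absent.
- basket1: wire dip basket, 70 (x) x 80 (y) x 45 mm high, 0.18 kg, with a fixed upright handle: two 5 mm wires from the middles of the y sides up to a level bar along its y; origin at the centre of its underside, z up. May be absent.
- basket2: wire dip basket, 70 (x) x 80 (y) x 45 mm high, 0.18 kg, with a fixed upright handle: two 5 mm wires from the middles of the y sides up to a level bar along its y; origin at the centre of its underside, z up. May be absent.
- basket0_bar (a point): middle of the basket's blue handle bar: 9 mm thick, 73 mm long along the basket's y, 115 mm above the basket's underside; 65 mm free below it. A pinch about 24 mm off the middle leaves room for a hook's prong at the middle.
- basket1_bar (a point): middle of the basket's blue handle bar: 9 mm thick, 73 mm long along the basket's y, 115 mm above the basket's underside; 65 mm free below it. A pinch about 24 mm off the middle leaves room for a hook's prong at the middle.
- basket2_bar (a point): middle of the basket's blue handle bar: 9 mm thick, 73 mm long along the basket's y, 115 mm above the basket's underside; 65 mm free below it. A pinch about 24 mm off the middle leaves room for a hook's prong at the middle.
- paper0: crumpled paper ball, about 46 mm across, 40 mm high, 20 g; origin at its centre. May be absent.
- paper1: another crumpled paper ball, the same. May be absent.
- carton: small empty carton, white with a green band, 56 (x) x 32 (y) x 42 mm (z), 20 g; origin at its centre. May be absent.
- spool: empty white and blue tape spool, 46 mm across the flanges, 34 mm high, 20 g, standing on end at the start; origin at its centre, z its axis. May be absent.
- soap: dark red soap pump bottle, 62 mm across, 160 mm high; origin at the centre of its foot. To be left alone.
- amber: amber bottle, 64 mm across, 160 mm high; origin at the centre of its foot. To be left alone.
- drum: lidded steel dressing drum, 112 mm across, 146 mm high; origin at the centre of its foot. To be left alone.

How it is judged:
By the outcome, as a careful person would: the job done as asked, in the order asked, and still so for the second after the job is handed in, with the robot touching nothing.
Of basket0, basket1, basket2 only 2 to 3 are there at a start; the rules pass over those that are not, and their reading is None.
Of paper0, paper1, carton, spool only 3 to 4 are there at a start; the rules pass over those that are not, and their reading is None.
At some moment in a run one of paper0, paper1, carton, spool may be knocked a few centimetres aside while the robot is not near it.
It also fails if it takes over 210 s, if anything falls off the work surface, if the arm or the gripper's body presses on something with over 40 N, if the wrist force passes 120 N, or if a joint passes its speed limit or range.

## Working session

There is one attempt and no reset: what is moved stays moved. The work goes in short steps, Python scripts to look and compute and a tool call to move; the robot and the scene stay as the last step left them, time stands still between calls to the robot, and variables do not carry over. Pictures are saved under pics/ and viewed, at most 14 in all, crops included, and the job is handed in when it is done.

Besides the shell and the picture viewer there is one more tool, called after "Request:" by a JSON object that holds its "fn" and its "kwargs". step_arm: Moves the arm, as the interface text tells. Its arguments: {"type":"object","properties":{"series":{"type":"array"},"fingers":{"type":"number"},"squeeze":{"type":"number"}},"required":["series"]}

```bash
mkdir -p pics; ls; python3 - <<'E'
from rig import *
import cv2,numpy as np
s=get_state();print({k:s[k] for k in('time_s','ee_pos','tool_rot','width','wrist_force')}, [k for k in s])
ims=[]
for c in('side','top'):
    p=snapshot(c);ims.append(p['color'][:,:,::-1]);print(c,p['fx'],p['cx'],p['cy'],np.round(p['R'],3).tolist(),np.round(p['t'],1).tolist(), np.round(-np.array(p['R']).T@p['t']))
    cv2.imwrite(f'pics/{c}0.png',cv2.resize(ims[-1],(768,576)))
E
```

```text
pics
{'time_s': 0.0, 'ee_pos': array([ 285.24644636, -583.40057909,  249.39194626]), 'tool_rot': array([-1.79900489e+02,  6.40616547e-03,  2.60602215e+01]), 'width': 85.58664940815775, 'wrist_force': array([ 0.16184283, -0.29575473,  0.07624793])} ['time_s', 'qpos', 'qd', 'effort', 'ee_pos', 'tool_rot', 'wrist_force', 'torque', 'grip_force', 'width']
side 497.7525375525616 256.44947186696766 193.63624817215043 [[0.749, -0.663, 0.016], [-0.481, -0.56, -0.675], [0.456, 0.498, -0.738]] [-420.9, 382.5, 1460.0] [-166. -791. 1342.]
top 346.5937051066518 253.0771761846608 191.33937648839256 [[0.06, -0.998, 0.003], [-0.974, -0.059, -0.218], [0.218, 0.01, -0.976]] [-3.6, 596.1, 943.7] [ 375.   22. 1051.]
```

View pics/side0.png

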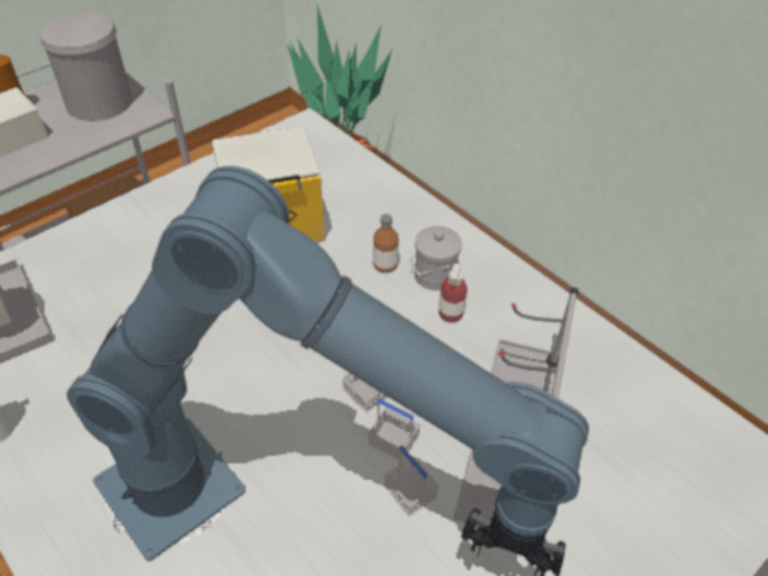

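View pics/top0.png

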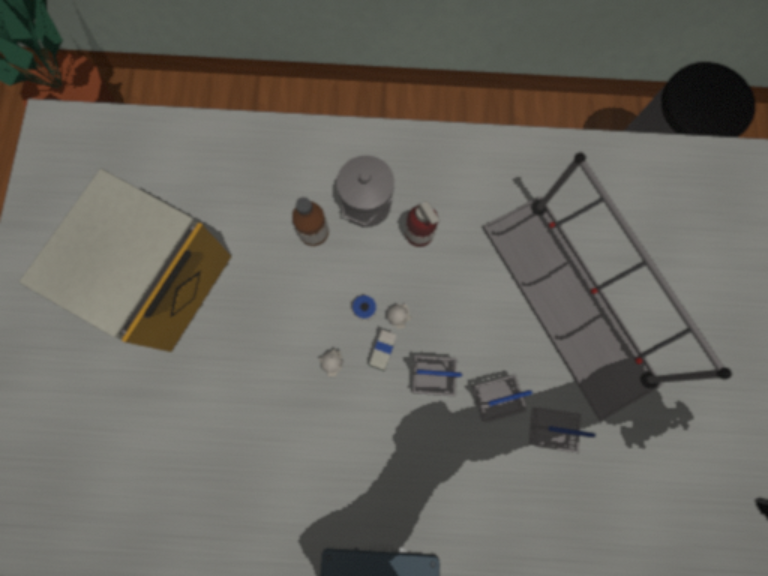

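```bash
cat > h.py <<'E'
from rig import *
import numpy as np, cv2
from scipy.spatial.transform import Rotation as Ro
def ray(p,px):
    d=np.array(p['R']).T@np.array([(px[0]-p['cx'])/p['fx'],(px[1]-p['cy'])/p['fy'],1]);c=-np.array(p['R']).T@p['t'];return c,d/np.linalg.norm(d)
def onz(p,px,z):
    c,d=ray(p,px);return c+d*(z-c[2])/d[2]
def tri(rays):
    A=sum(np.eye(3)-np.outer(d,d) for c,d in rays);b=sum((np.eye(3)-np.outer(d,d))@c for c,d in rays)
    X=np.linalg.solve(A,b);return X,max(np.linalg.norm((np.eye(3)-np.outer(d,d))@(X-c)) for c,d in rays)
def proj(p,X):
    c=np.array(p['R'])@X+p['t'];return np.array([p['fx']*c[0]/c[2]+p['cx'],p['fy']*c[1]/c[2]+p['cy']])
def go(pos=None,yaw=None,s=None):
    """print shift in tool axes (cm) and turn (rad) to get to world pos (mm), yaw (deg), tool down"""
    s=s or get_state();R=Ro.from_euler('xyz',s['tool_rot'],degrees=True).as_matrix()
    d=R.T@(np.array(pos)-s['ee_pos'])/10
    t=0 if yaw is None else -np.deg2rad((yaw-s['tool_rot'][2]+90)%180-90)
    return np.round(d,2),round(t,3)
E
python3 - <<'E'
from h import *
for c in('top','side'):
    p=snapshot(c)
    for n in['hopper_hinge','hopper_bar','hopper_in','hook0','hook1','hook2','basket0_bar','basket1_bar','basket2_bar','basket0','paper0','paper1','carton','spool','soap','amber','drum','bin','rack']:
        print(c,n,[(np.round(r['point']).tolist(),round(r['score'],2)) for r in tip_of(c,n)][:5])
p=snapshot('wrist');cv2.imwrite('pics/w0.png',p['color'][:,:,::-1]);print(-np.array(p['R']).T@p['t'],p['R'])
E
```

```text
top hopper_hinge [([132.0, 201.0], 0.88), ([242.0, 207.0], 0.63), ([367.0, 208.0], 0.43), ([268.0, 207.0], 0.18)]
top hopper_bar [([110.0, 190.0], 0.96)]
top hopper_in [([104.0, 185.0], 0.96), ([113.0, 187.0], 0.41)]
top hook0 [([433.0, 236.0], 0.91), ([372.0, 146.0], 0.84), ([404.0, 187.0], 0.69), ([288.0, 250.0], 0.37)]
top hook1 [([433.0, 236.0], 0.91), ([372.0, 146.0], 0.84), ([404.0, 187.0], 0.69), ([288.0, 250.0], 0.37)]
top hook2 [([433.0, 236.0], 0.91), ([372.0, 146.0], 0.84), ([404.0, 187.0], 0.69), ([288.0, 250.0], 0.37)]
top basket0_bar [([377.0, 287.0], 0.75), ([331.0, 264.0], 0.38)]
top basket1_bar [([295.0, 247.0], 0.96)]
top basket2_bar [([341.0, 267.0], 0.66), ([241.0, 206.0], 0.51)]
top basket0 [([287.0, 250.0], 0.94), ([333.0, 266.0], 0.84)]
top paper0 [([220.0, 242.0], 0.71), ([267.0, 210.0], 0.59)]
top paper1 [([220.0, 242.0], 0.71), ([267.0, 210.0], 0.59)]
top carton [([252.0, 236.0], 0.51)]
top spool [([289.0, 251.0], 0.59), ([244.0, 204.0], 0.55)]
top soap [([277.0, 155.0], 0.94)]
top amber [([208.0, 154.0], 0.71), ([102.0, 182.0], 0.34)]
top drum [([244.0, 136
[... 444 characters left out ...]
0_bar [([272.0, 304.0], 0.92), ([181.0, 133.0], 0.47)]
side basket1_bar [([244.0, 240.0], 0.55)]
side basket2_bar [([264.0, 272.0], 0.91)]
side basket0 [([244.0, 261.0], 0.85), ([263.0, 294.0], 0.72), ([269.0, 327.0], 0.63)]
side paper0 [([351.0, 207.0], 0.41)]
side paper1 [([351.0, 207.0], 0.41)]
side carton [([261.0, 292.0], 0.72)]
side spool []
side soap [([299.0, 210.0], 0.78)]
side amber [([255.0, 179.0], 0.79)]
side drum [([293.0, 183.0], 0.86)]
side bin []
side rack [([271.0, 327.0], 0.58)]
[ 348.8121542  -552.33191735  372.45077671] [[ 4.38396213e-01 -8.98781729e-01 -4.04540042e-04]
 [-8.62501523e-01 -4.20826426e-01  2.81062701e-01]
 [-2.52784261e-01 -1.22867907e-01 -9.59689322e-01]]
```

```bash
python3 - <<'E'
from h import *
T=snapshot('top');S=snapshot('side')
def pr(n,a,b):X,e=tri([ray(T,a),ray(S,b)]);print(n,X.round(),round(e,1))
pr('hbar',(110,190),(182,121))
pr('hopin',(104,185),(182,137))
pr('hk0',(372,146),(354,206));pr('hk0',(372,146),(344,206));pr('hk1',(404,187),(344,244));
pr('b0',(377,287),(272,304));pr('b1',(295,247),(244,240));pr('b1s',(295,247),(262,272));pr('b2',(341,267),(264,272))
pr('soap',(277,155),(299,210));pr('amb',(208,154),(255,179));pr('drum',(244,136),(293,183))
for n,a,z in[('hinge',(132,201),8),('hook0',(372,146),225),('hook1',(404,187),225),('hook2',(433,236),225),('b0',(377,287),115),('b1',(293,247),115),('b2',(341,267),115),('p',(220,242),20),('p',(267,210),20),('c',(254,233),21),('spool',(243,205),17),('hbar',(110,190),250)]: print(n,onz(T,a,z).round())
E
```

```text
hbar [540. 369. 245.] 2.2
hopin [584. 456.  90.] 1.9
hk0 [ 701. -265.  227.] 7.5
hk0 [ 684. -254.  240.] 5.3
hk1 [ 591. -339.  219.] 3.8
b0 [ 348. -305.  118.] 0.6
b1 [436. -87. 118.] 3.3
b1s [ 463. -118.  -55.] 15.3
b2 [ 397. -212.  122.] 3.3
soap [736. -36. -15.] 1.5
amb [727. 189. -24.] 3.9
drum [799.  70.  -6.] 6.5
hinge [556. 401.   8.]
hook0 [ 695. -262.  225.]
hook1 [ 593. -338.  225.]
hook2 [ 477. -403.  225.]
b0 [ 348. -306.  115.]
b1 [439. -84. 115.]
b2 [ 394. -212.  115.]
p [447. 121.  20.]
p [551. -13.  20.]
c [479.  22.  21.]
spool [562.  61.  17.]
hbar [537. 369. 250.]
```

View pics/w0.png

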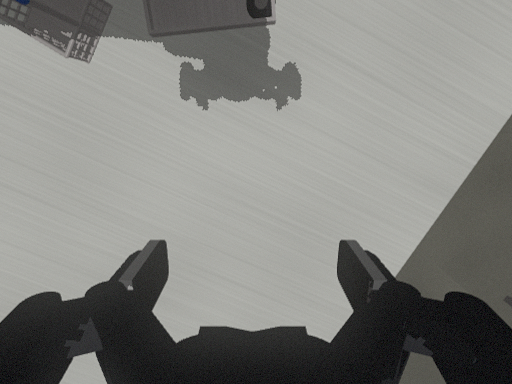

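Request:
{"fn": "step_arm", "kwargs": {"series": [[[0, 0, -2, 0], [0, 0, -4, 0], [3.1, -4.0, -0.4, 0], [3.1, -4.0, -0.4, 0], [3.1, -4.0, -0.4, 0], [3.1, -4.0, -0.4, 0], [3.1, -4.0, -0.4, 0], [3.1, -4.0, -0.4, 0], [3.1, -4.0, -0.4, 0], [3.1, -4.0, -0.4, 0], [3.1, -4.0, -0.4, 0], [3.1, -4.0, -0.4, 0], [3.1, -4.0, -0.4, 0], [3.1, -4.0, -0.4, 0], [3.1, -4.0, -0.4, 0], [3.1, -4.0, -0.4, 0], [3.1, -4.0, -0.4, 0], [3.1, -4.0, -0.4, 0], [0, 0, 0, -0.17], [0, 0, 0, -0.17]]]}}

```text
time_s: 4.75
ee_pos: [449.8, 209.7, 374.2]
tool_rot: [-180.0, -0.0, 45.9]
wrist_force: [-0.3, 0.1, -0.5]
width: 85.3
grip_force: 0.0
```

Request:
{"fn": "step_arm", "kwargs": {"series": [[[0, 0, 0, -0.177], [0, 0, 0, -0.177], [0, 0, 0, -0.177], [0, 0, 0, -0.177], [0, 0, 0, -0.177], [0, 0, 0, -0.177], [0, 0, 0, -0.177], [0, 0, 0, -0.177], [0, 0, 0, -0.177], [0, 0, 0, -0.177], [0, 0, 0, 0], [0, 0, 0, 0]]], "fingers": 0}}

```text
time_s: 6.25
ee_pos: [450.0, 208.8, 374.3]
tool_rot: [-180.0, 0.0, 146.8]
wrist_force: [-0.6, 0.2, 0.4]
width: 42.7
grip_force: 0.0
```

```bash
python3 - <<'E'
from h import *
import rig;print(getattr(rig,'finger_overhang',None),[n for n in dir(rig) if not n.startswith('_')])
s=get_state();print(s['time_s'],s['ee_pos'],s['tool_rot'],s['width'],s['qpos'])
ps={}
for c in('top','side','wrist'):
    p=snapshot(c);cv2.imwrite(f'pics/{c}1.png',p['color'][:,:,::-1]);ps[c]=p
    for n in['hopper_hinge','hopper_bar','hopper_in','paper0','carton','spool','hook0','basket0_bar']:
        print(c,n,[(np.round(r['point'],1).tolist(),round(r['score'],2)) for r in tip_of(c,n)][:5])
a=cv2.resize(ps['side']['color'][100:292,150:406],(512,384))[:,:,::-1];cv2.imwrite('pics/m1.png',cv2.vconcat([a[:300],ps['wrist']['color'][84:,:,::-1]]))
E
```

```text
19.0 ['MotionError', 'finger_overhang', 'finish_job', 'get_state', 'snapshot', 'tip_of', 'trace']
6.25 [449.96125042 208.82509909 374.30505531] [-1.79996708e+02  7.33254529e-03  1.46752264e+02] 42.66791740533764 [ 18.22867208  16.63009151 -58.27114468  99.40572523  14.81767663
  72.23893619  13.20120854]
top hopper_hinge [([245.7, 200.2], 0.25), ([374.7, 144.6], 0.21)]
top hopper_bar []
top hopper_in []
top paper0 [([264.0, 211.3], 0.62), ([221.0, 242.6], 0.57)]
top carton [([253.6, 235.9], 0.71)]
top spool [([244.3, 203.0], 0.78)]
top hook0 [([373.1, 144.1], 0.9), ([401.9, 189.2], 0.88), ([432.0, 234.1], 0.71)]
top basket0_bar [([383.7, 286.2], 0.84)]
side hopper_hinge [([186.0, 163.6], 0.98), ([253.7, 225.5], 0.5), ([244.2, 237.8], 0.39)]
side hopper_bar [([180.5, 120.5], 0.9), ([186.9, 162.9], 0.74)]
side hopper_in [([182.0, 134.5], 0.84), ([331.8, 283.1], 0.65)]
side paper0 [([211.4, 215.3], 0.69), ([254.8, 222.8], 0.66), ([278.5, 304.2], 0.42), ([350.8, 208.9], 0.29), ([262.5, 270.8], 0.22)]
side carton [([232.5, 231.6], 0.76)]
side spool [([246.8, 210.7], 0.74)]
side hook0 [([352.0, 208.7], 0.93), ([342.2, 241.4], 0.81), ([336.2, 278.9], 0.79)]
side basket0_bar [([276.2, 304.9], 0.86), ([246.8, 212.6], 0.51), ([298.1, 208.5], 0.21)]
wrist hopper_hinge [([381.6, 143.6], 0.93), ([185.1, 263.6], 0.38)]
wrist hopper_bar [([452.5, 185.7], 0.93), ([220.9, 328.9], 0.32)]
wrist hopper_in [([450.5, 145.1], 0.93), ([81.2, 263.8], 0.18)]
wrist paper0 [([207.7, 180.3], 0.65), ([182.1, 262.4], 0.37)]
wrist carton [([171.3, 220.2], 0.85)]
wrist spool [([218.6, 243.8], 0.85)]
wrist hook0 []
wrist basket0_bar []
```

View pics/m1.png

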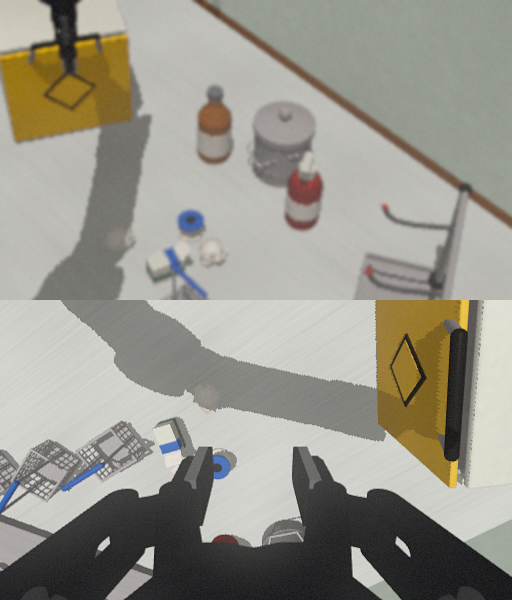

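```bash
python3 - <<'E'
from h import *
P={c:snapshot(c) for c in('top','side','wrist')}
P['t0']=P['top']
def pr(n,**k):X,e=tri([ray(P[c],a) for c,a in k.items()]);print(n,X.round(),round(e,1));return X
b=pr('bar',side=(180.5,120.5),wrist=(452.5,185.7),t0=(110,190));pr('bar',wrist=(452.5,185.7),top=(110,190));
h=pr('hinge',side=(186,163.6),wrist=(381.6,143.6),top=(132,201))
i=pr('in',side=(182,135),wrist=(450.5,145.1),top=(104,185))
pr('pA',side=(211.4,215.3),wrist=(207.7,180.3),top=(221,242.6))
pr('pB',side=(254.8,222.8),top=(264,211.3))
pr('c',side=(232.5,231.6),wrist=(171.3,220.2),top=(253.6,235.9))
pr('s',side=(246.8,210.7),wrist=(218.6,243.8),top=(244.3,203))
pr('h0',side=(352,208.7),top=(373.1,144.6));pr('h1',side=(342.2,241.4),top=(401.9,189.2));pr('h2',side=(336.2,278.9),top=(432,234.1))
# bar ends: trace in wrist
r=trace('wrist','hopper_bar')
for q in r[:2]:
    m=q['region'];print(q['score'],q['box'])
# dark bar segmentation in wrist pic
im=P['wrist']['color'].astype(int);m=np.zeros(im.shape[:2],bool);m[100:250,440:475]=im[100:250,440:475].max(2)<60
pts=np.argwhere(m)[:,::-1];l=cv2.minAreaRect(pts.astype(np.float32));print(l)
(cx,cy),(w,hh),_=l;bx=cv2.boxPoints(l);bx=bx[bx[:,1].argsort()];e1=bx[:2].mean(0);e2=bx[2:].mean(0)
A,B=onz(P['wrist'],e1,b[2]),onz(P['wrist'],e2,b[2]);print(A,B,np.linalg.norm(A-B),np.degrees(np.arctan2(*(A-B)[1::-1])),(A+B)/2)
E
```

```text
bar [535. 361. 258.] 4.6
bar [534. 359. 264.] 3.7
hinge [556. 399.  10.] 1.0
in [579. 448. 106.] 3.2
pA [449. 118.  33.] 9.3
pB [546.  -5.  35.] 2.8
c [472.  23.  21.] 2.2
s [566.  61.  16.] 9.5
h0 [ 701. -266.  221.] 0.9
h1 [ 586. -332.  227.] 0.9
h2 [ 482. -402.  223.] 0.6
0.92 [427.4, 157.8, 105.1, 226.4]
((455.3586730957031, 178.52012634277344), (17.141298294067383, 131.57835388183594), 3.209486484527588)
[482.88522578 384.78535259 257.67000313] [589.07680276 335.48255334 257.67000313] 117.07867882416382 155.0954233513787 [535.98101427 360.13395296 257.67000313]
```

Request:
{"fn": "step_arm", "kwargs": {"series": [[[0, 0, 0, -0.108], [-0.1, 2.9, 0.6, 0], [-0.1, 2.9, 0.6, 0], [-0.1, 2.9, 0.6, 0], [-0.1, 2.9, 0.6, 0], [-0.1, 2.9, 0.6, 0], [-0.1, 2.9, 0.6, 0], [0, 0, 0, 0], [0, 0, 0, 0]]]}}

```text
time_s: 8.93
ee_pos: [533.8, 361.0, 338.2]
tool_rot: [-180.0, -0.0, 153.1]
wrist_force: [0.1, 0.1, -0.3]
width: 42.9
grip_force: 0.0
```

```bash
python3 - <<'E'
from h import *
s=get_state();print(s['ee_pos'],s['tool_rot'],s['qpos'])
p=snapshot('wrist');cv2.imwrite('pics/w2.png',p['color'][:,:,::-1])
for n in['hopper_bar','hopper_in']:
  for r in tip_of('wrist',n): print(n,r['point'],r['score'],onz(p,r['point'],252))
print(proj(p,np.array([536,361,251])), go([536,361,253],153))
E
```

```text
[533.7652545  360.97913948 338.20204662] [-1.79964732e+02 -4.05968302e-03  1.53136818e+02] [ -4.96017261  35.25132599 -52.71781374  80.90873839  28.055786
  77.55031785   4.59599912]
hopper_bar [258.6, 212.2] 0.91 [540.2083679 362.8082824 252.       ]
[254.03947789 208.17646173] (array([-0.15,  0.13,  8.57]), np.float64(0.002))
```

View pics/w2.png

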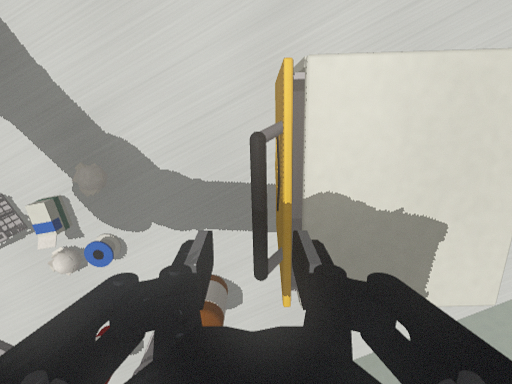

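Request:
{"fn": "step_arm", "kwargs": {"series": [[[0, 0.06, 2, 0], [0, 0.06, 2, 0], [0, 0.06, 2, 0], [0, 0, 1.5, 0], [0, 0, 1, 0], [0, 0, 0, 0], [0, 0, 0, 0]]]}}

```text
time_s: 9.95
ee_pos: [534.9, 363.4, 253.9]
tool_rot: [179.9, 0.0, 153.1]
wrist_force: [-0.4, 0.7, 1.0]
width: 42.5
grip_force: 0.0
```

Request:
{"fn": "step_arm", "kwargs": {"series": [[[0, 0, 0, 0], [0, 0, 0, 0], [0, 0, 0, 0], [0, 0, 0, 0], [0, 0, 0, 0], [0, 0, 0, 0]]], "fingers": 1, "squeeze": 40}}

```text
time_s: 10.7
ee_pos: [535.1, 363.6, 253.9]
tool_rot: [179.9, 0.0, 153.1]
wrist_force: [2.6, 3.0, 4.7]
width: 10.0
grip_force: 39.3
```

Request:
{"fn": "step_arm", "kwargs": {"series": [[[0, -1.09, 0.22, 0], [0, -1.08, 0.26, 0], [0, -1.06, 0.31, 0], [0, -1.05, 0.36, 0], [0, -1.03, 0.41, 0], [0, -1.02, 0.45, 0], [0, -0.99, 0.5, 0], [0, -0.97, 0.54, 0], [0, -0.94, 0.59, 0], [0, -0.91, 0.62, 0], [0, -0.89, 0.68, 0], [0, -0.75, 0.6, 0], [0, 0, 0, 0], [0, 0, 0, 0]]]}}

```text
time_s: 12.45
ee_pos: [483.5, 255.6, 197.4]
tool_rot: [-179.9, 0.2, 153.0]
wrist_force: [8.1, -1.0, -3.0]
width: 10.7
grip_force: 40.6
```

Request:
{"fn": "step_arm", "kwargs": {"series": [[[0, -0.3, 0.25, 0], [0, -0.1, 0.1, 0], [0, 0, 0, 0]]]}}

```text
time_s: 12.82
ee_pos: [483.1, 254.8, 196.5]
tool_rot: [179.7, 0.3, 153.1]
wrist_force: [7.3, -0.4, 11.7]
width: 10.5
grip_force: 41.8
```

Request:
{"fn": "step_arm", "kwargs": {"series": [[[0, 0, 0, 0], [0, 0, 0, 0], [0, 0, 0, 0], [0, 0, -2, 0], [0, 0, -4, 0], [0, 0, -5, 0], [0, 0, -4, 0], [0, -4, 0, 0], [0, -5, 0, 0], [0, -5, 0, 0], [0, -4, 0, 0], [0, 0, 0, 0], [0, 0, 0, 0]]], "fingers": -0.3}}

```text
time_s: 14.45
ee_pos: [398.7, 94.6, 345.2]
tool_rot: [180.0, 0.1, 153.2]
wrist_force: [-0.5, 0.6, 0.0]
width: 55.5
grip_force: 0.0
```

```bash
cat > look.py <<'E'
from h import *
s=get_state();print(s['time_s'],s['ee_pos'].round(),s['tool_rot'].round(1),s['qpos'].round())
import sys
tag=sys.argv[1];P={}
for c in('top','side','wrist'):
    P[c]=snapshot(c);cv2.imwrite(f'pics/{c}_{tag}.png',P[c]['color'][:,:,::-1])
    for n in sys.argv[2:]:
        for r in tip_of(c,n)[:4]:
            if r['score']>.3:print(c,n,np.round(r['point']),round(r['score'],2),onz(P[c],r['point'],20).round()[:2])
E
python3 look.py 3 paper0 carton spool hopper_bar hopper_in
```

```text
14.45 [399.  95. 345.] [1.800e+02 1.000e-01 1.532e+02] [ 42.   6. -64. 112.   6.  65.  39.]
top paper0 [266. 210.] 0.59 [551.  -8.]
top carton [250. 238.] 0.82 [463.  32.]
top spool [242. 205.] 0.56 [562.  64.]
top hopper_bar [162. 214.] 0.85 [519. 302.]
top hopper_in [117. 193.] 0.77 [576. 446.]
side paper0 [245. 240.] 0.65 [484. -31.]
side paper0 [255. 225.] 0.63 [550.  -5.]
side paper0 [183. 139.] 0.55 [624. 512.]
side paper0 [211. 216.] 0.47 [463. 123.]
side carton [232. 230.] 0.49 [478.  28.]
side spool [247. 214.] 0.43 [562.  50.]
side hopper_bar [186. 152.] 0.72 [585. 442.]
side hopper_bar [336. 276.] 0.61 [ 606. -325.]
side hopper_bar [287. 181.] 0.44 [780.  75.]
side hopper_bar [277. 305.] 0.42 [ 397. -277.]
side hopper_in [183. 144.] 0.68 [607. 491.]
wrist paper0 [238. 260.] 0.94 [549. -10.]
wrist paper0 [278. 174.] 0.72 [442. 118.]
wrist carton [236. 215.] 0.76 [474.  25.]
wrist spool [277. 246.] 0.63 [556.  61.]
wrist spool [375. 284.] 0.62 [703. 184.]
wrist hopper_bar [432. 195.] 0.92 [587. 326.]
wrist hopper_bar [275. 246.] 0.33 [554.  59.]
```

View pics/wrist_3.png

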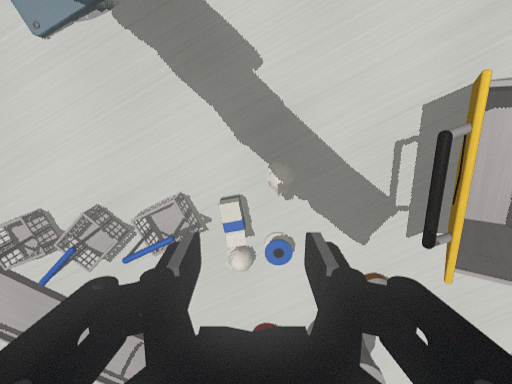

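Request:
{"fn": "step_arm", "kwargs": {"series": [[[0, 0, 0, 0.154], [0, 0, 0, 0.154], [0, 0, 0, 0.154], [0, 0, 0, 0.154], [0, 0, 0, 0.154], [0, 0, 0, 0.154], [-1, 2.5, 2, 0], [-1, 2.5, 3, 0], [-1, 2.5, 3, 0], [-1, 2.5, 3, 0], [-1, 2.5, 3, 0], [-1, 2.5, 3, 0], [0, 0, 2, 0], [0, 0, 0, 0], [0, 0, 0, 0]]]}}

```text
time_s: 17.23
ee_pos: [556.5, 61.9, 155.4]
tool_rot: [179.9, -0.0, 100.2]
wrist_force: [-0.4, 0.3, 0.5]
width: 55.3
grip_force: 0.0
```

```bash
python3 look.py 4 paper0 carton spool hopper_bar hopper_in; python3 -c "
from h import *
print(go([558,61,24],100))"
```

```text
17.225 [556.  62. 155.] [179.9  -0.  100.2] [ 22.  37. -45. 104.  32.  52. -27.]
top paper0 [221. 243.] 0.51 [444. 118.]
top carton [252. 235.] 0.69 [473.  28.]
top spool [372. 205.] 0.41 [ 585. -330.]
top hopper_bar [163. 216.] 0.71 [514. 297.]
top hopper_in [120. 192.] 0.84 [579. 436.]
side paper0 [255. 225.] 0.52 [550.  -4.]
side paper0 [213. 216.] 0.5 [466. 121.]
side carton [232. 231.] 0.8 [475.  27.]
side spool [244. 214.] 0.61 [555.  57.]
side hopper_bar [189. 158.] 0.9 [577. 409.]
side hopper_in [185. 138.] 0.7 [635. 512.]
side hopper_in [346. 244.] 0.44 [ 724. -261.]
wrist paper0 [234. 253.] 0.81 [549.  -7.]
wrist paper0 [137. 104.] 0.74 [446. 117.]
wrist carton [159. 215.] 0.74 [472.  20.]
wrist spool [256. 187.] 0.72 [559.  63.]
wrist hopper_in [140. 105.] 0.57 [448. 117.]
wrist hopper_in [156. 215.] 0.34 [470.  19.]
(array([-0.06,  0.13, 13.03]), np.float64(0.003))
```

View pics/wrist_4.png

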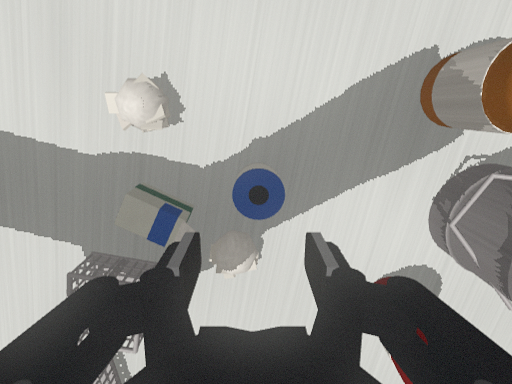

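Request:
{"fn": "step_arm", "kwargs": {"series": [[[0, 0.2, 2, 0], [0, 0, 3, 0], [0, 0, 3, 0], [0, 0, 2.5, 0], [0, 0, 1.5, 0], [0, 0, 1, 0], [0, 0, 0, 0], [0, 0, 0, 0]]], "fingers": -0.6}}

```text
time_s: 19.12
ee_pos: [559.1, 61.8, 25.0]
tool_rot: [179.9, 0.0, 100.2]
wrist_force: [0.8, 0.1, -0.6]
width: 68.2
grip_force: 0.0
```

Request:
{"fn": "step_arm", "kwargs": {"series": [[[0, 0, 0, 0], [0, 0, 0, 0], [0, 0, 0, 0], [0, 0, 0, 0], [0, 0, 0, 0], [0, 0, -2, 0], [0, 0, -4, 0], [0, 0, -5, 0], [0, 0, -5, 0], [0, 0, -4, 0], [0, 0, -3, 0], [0, 0, -2, 0], [0, 0, 0, 0], [0, 0, 0, 0]]], "fingers": 1, "squeeze": 25}}

```text
time_s: 20.88
ee_pos: [557.9, 61.3, 273.3]
tool_rot: [-179.9, 0.0, 100.2]
wrist_force: [0.2, -0.4, -0.3]
width: 44.1
grip_force: 25.6
```

```bash
python3 look.py 5 paper0 carton hopper_bar hopper_in hopper_hinge; python3 -c "
from h import *
print(go([528,345,270]),get_state()['width'])"
```

```text
20.875 [558.  61. 273.] [-179.9    0.   100.2] [ 26.  29. -51.  98.  24.  65. -21.]
top paper0 [220. 241.] 0.53 [450. 121.]
top carton [132. 202.] 0.75 [550. 395.]
top carton [251. 234.] 0.59 [476.  32.]
top hopper_bar [162. 217.] 0.96 [509. 301.]
top hopper_bar [219. 243.] 0.64 [442. 122.]
top hopper_in [117. 192.] 0.88 [577. 446.]
top hopper_hinge [134. 201.] 0.83 [554. 391.]
side paper0 [253. 226.] 0.6 [541.  -4.]
side paper0 [212. 217.] 0.55 [462. 120.]
side carton [354. 208.] 0.35 [ 866. -175.]
side carton [260. 296.] 0.32 [ 380. -221.]
side hopper_bar [187. 154.] 0.88 [583. 430.]
side hopper_in [187. 140.] 0.94 [631. 495.]
side hopper_hinge [187. 165.] 0.9 [547. 382.]
side hopper_hinge [261. 292.] 0.71 [ 390. -213.]
wrist paper0 [171. 101.] 0.91 [444. 123.]
wrist paper0 [237. 216.] 0.85 [549. -15.]
wrist carton [184. 184.] 0.67 [472.  19.]
(array([28.43,  2.  ,  0.44]), 0) 44.398126075925475
```

Request:
{"fn": "step_arm", "kwargs": {"series": [[[2, 0.6, 0, 0], [5, 1, 0, 0], [5, 1, 0, 0], [5, 1, 0, 0], [5, 1, 0, 0], [4, 0.8, 0, 0], [0, 0, 1, 0], [0, 0, 1, 0], [0, 0, 0, 0], [0, 0, 0, 0]]]}}

```text
time_s: 23.02
ee_pos: [566.3, 325.9, 254.5]
tool_rot: [180.0, 0.0, 100.1]
wrist_force: [-0.1, -0.4, -0.3]
width: 44.3
grip_force: 25.6
```

Request:
{"fn": "step_arm", "kwargs": {"series": [[[0, 0, 0, 0], [0, 0, 0, 0], [0, 0, 0, 0], [0, 0, -2, 0], [0, 0, -2, 0], [-4, -1, -2, 0], [-5, -1, 0, 0], [-5, -1, 0, 0], [-3, -1, 0, 0], [0, 0, 0, 0], [0, 0, 0, 0]]], "fingers": -0.5}}

```text
time_s: 24.4
ee_pos: [556.6, 154.0, 315.7]
tool_rot: [179.9, -0.0, 100.3]
wrist_force: [-0.1, 0.6, 0.8]
width: 64.1
grip_force: 0.0
```

```bash
python3 look.py 6 paper0 carton spool; python3 -c "
from h import *
print(go([548,-10,150],135))"
```

```text
24.4 [557. 154. 316.] [179.9  -0.  100.3] [ 17.  28. -52.  93.  23.  70. -29.]
top paper0 [333. 264.] 0.47 [ 403. -212.]
top spool [136. 185.] 0.54 [603. 390.]
top spool [379. 288.] 0.43 [ 342. -346.]
side paper0 [254. 224.] 0.51 [553.   1.]
side paper0 [211. 218.] 0.44 [456. 116.]
side carton [229. 231.] 0.76 [468.  32.]
side spool [337. 276.] 0.56 [ 611. -326.]
wrist paper0 [178. 170.] 0.72 [450. 118.]
wrist paper0 [232. 258.] 0.56 [552. -12.]
wrist carton [187. 232.] 0.73 [475.  21.]
wrist carton [387. 232.] 0.73 [784.  77.]
(array([-15.87,  -3.71,  16.43]), np.float64(-0.607))
```

View pics/wrist_6.png

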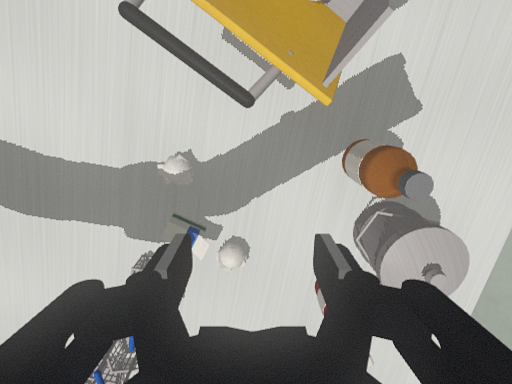

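Request:
{"fn": "step_arm", "kwargs": {"series": [[[-2, -0.4, 1, 0], [-4, -0.8, 4, 0], [-5, -1.1, 5, 0], [-4.9, -1.2, 5, 0], [0, 0, 1.5, -0.15], [0, 0, 0, -0.15], [0, 0, 0, -0.15], [0, 0, 0, -0.15], [0, 0, 0, 0], [0, 0, 0, 0]]], "fingers": -0.7}}

```text
time_s: 26.25
ee_pos: [550.5, 1.7, 161.4]
tool_rot: [-180.0, -0.0, 134.4]
wrist_force: [0.1, 0.6, 0.1]
width: 72.7
grip_force: 0.0
```

```bash
python3 look.py 7 paper0 carton; python3 -c "
from h import *
print(go([550,-9,24],135))"
```

```text
26.25 [550.   2. 161.] [-180.    -0.   134.4] [ 34.  39. -53. 105.  37.  55.   9.]
top paper0 [218. 243.] 0.66 [444. 127.]
top paper0 [266. 209.] 0.49 [553.  -9.]
top carton [253. 237.] 0.71 [468.  24.]
side paper0 [212. 216.] 0.49 [466. 121.]
side paper0 [233. 231.] 0.44 [477.  24.]
side paper0 [256. 224.] 0.42 [557.  -5.]
side carton [233. 233.] 0.49 [474.  18.]
side carton [355. 209.] 0.33 [ 863. -182.]
wrist paper0 [264.   2.] 0.66 [449. 118.]
wrist paper0 [245. 195.] 0.63 [551.  -9.]
wrist carton [203. 114.] 0.79 [472.  19.]
(array([-0.77, -0.87, 13.77]), np.float64(-0.007))
```

Request:
{"fn": "step_arm", "kwargs": {"series": [[[-0.8, -0.8, 1.7, 0], [0, 0, 3, 0], [0, 0, 3, 0], [0, 0, 3, 0], [0, 0, 2, 0], [0, 0, 1, 0], [0, 0, 0, 0], [0, 0, 0, 0]]]}}

```text
time_s: 27.7
ee_pos: [551.4, -8.7, 25.5]
tool_rot: [179.9, 0.1, 134.6]
wrist_force: [0.8, -0.7, 0.0]
width: 72.7
grip_force: 0.0
```

Request:
{"fn": "step_arm", "kwargs": {"series": [[[0, 0, 0, 0], [0, 0, 0, 0], [0, 0, 0, 0], [0, 0, 0, 0], [0, 0, 0, 0], [0, 0, -2, 0], [0, 0, -4, 0], [0, 0, -5, 0], [0, 0, -5, 0], [0, 0, -4, 0], [0, 0, -3, 0], [0, 0, -2, 0], [0, 0, 0, 0.1], [0, 0, 0, 0.17], [0, 0, 0, 0.17], [0, 0, 0, 0.16], [0, 0, 0, 0], [0, 0, 0, 0]]], "fingers": 1}}

```text
time_s: 29.95
ee_pos: [550.5, -8.7, 274.7]
tool_rot: [-180.0, -0.0, 100.4]
wrist_force: [0.3, -0.3, -0.3]
width: 43.3
grip_force: 25.6
```

```bash
python3 -c "
from h import *
print(get_state()['qpos'].round(),go([535,342,255]))"
```

```text
[ 35.  28. -51. 100.  24.  64. -14.] (array([34.77,  4.8 ,  1.97]), 0)
```

Request:
{"fn": "step_arm", "kwargs": {"series": [[[2.8, 0.4, 0, 0], [5, 0.7, 0, 0], [6, 0.8, 0, 0], [6, 0.8, 0, 0], [6, 0.8, 0, 0], [5, 0.8, 0, 0], [4, 0.5, 0, 0], [0, 0, 1, 0], [0, 0, 1, 0], [0, 0, 0, 0], [0, 0, 0, 0]]]}}

```text
time_s: 31.32
ee_pos: [536.9, 341.1, 254.8]
tool_rot: [180.0, 0.0, 100.1]
wrist_force: [0.1, 0.2, 0.6]
width: 43.7
grip_force: 25.6
```

Request:
{"fn": "step_arm", "kwargs": {"series": [[[0, 0, 0, 0], [0, 0, 0, 0], [0, 0, 0, 0], [0, 0, -2, 0], [0, 0, -2, 0], [-4, -1.2, -2, 0], [-6, -1.5, 0, 0], [-6, -1.5, 0, 0], [-5, -1.5, 0, 0], [-4, -1, 0, 0], [-3, 0, 0, 0], [0, 0, 0, 0.16], [0, 0, 0, 0.16], [0, 0, 0, 0.16], [0, 0, 0, 0], [0, 0, 0, 0]]], "fingers": -0.6}}

```text
time_s: 33.33
ee_pos: [520.2, 55.1, 315.5]
tool_rot: [179.9, -0.0, 72.9]
wrist_force: [0.7, -0.7, 0.6]
width: 68.5
grip_force: 0.0
```

```bash
python3 look.py 8 paper0 carton spool; python3 -c "
from h import *
print(go([473,22,150],72))
p=snapshot('wrist')
for r in trace('wrist','carton')[:2]:
  print(r['score'],cv2.minAreaRect(np.argwhere(r['region'])[:,::-1].astype(np.float32)))"
```

```text
33.325 [520.  55. 316.] [179.9  -0.   72.9] [ 27.  21. -48. 101.  17.  66. -43.]
top paper0 [115. 223.] 0.72 [485. 438.]
top paper0 [222. 244.] 0.47 [441. 115.]
top spool [135. 187.] 0.79 [598. 394.]
top spool [365. 286.] 0.33 [ 347. -304.]
side paper0 [208. 213.] 0.7 [461. 140.]
side carton [234. 230.] 0.61 [483.  24.]
wrist paper0 [190. 131.] 0.74 [446. 120.]
wrist carton [229. 190.] 0.93 [471.  20.]
(array([-4.53, -3.51, 16.47]), np.float64(0.012))
0.86 ((232.5, 190.5), (27.0, 49.0), 90.0)
```

View pics/wrist_8.png

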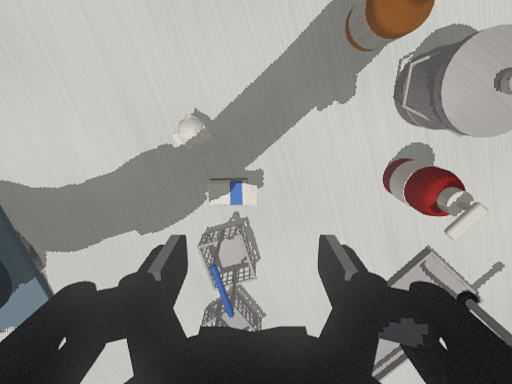

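Request:
{"fn": "step_arm", "kwargs": {"series": [[[-1.5, -1.1, 3, 0], [-1.6, -1.2, 5, 0], [-1.6, -1.2, 5, 0], [0, 0, 5, 0], [0, 0, 4, 0], [0, 0, 3, 0], [0, 0, 2.5, 0], [0, 0, 1.5, 0], [0, 0, 0, 0], [0, 0, 0, 0]]], "fingers": -1}}

```text
time_s: 35.28
ee_pos: [473.2, 20.5, 25.5]
tool_rot: [179.9, -0.0, 72.7]
wrist_force: [-0.4, 1.0, 0.5]
width: 85.2
grip_force: 0.0
```

Request:
{"fn": "step_arm", "kwargs": {"series": [[[0, 0, 0, 0], [0, 0, 0, 0], [0, 0, 0, 0], [0, 0, 0, 0], [0, 0, 0, 0], [0, 0, -2, 0], [0, 0, -4, 0], [0, 0, -5, 0], [0, 0, -5, 0], [0, 0, -4, 0], [0, 0, -3, 0], [0, 0, -2, 0], [0, 0, 0, 0], [0, 0, 0, 0]]], "fingers": 1}}

```text
time_s: 37.02
ee_pos: [471.9, 20.1, 273.9]
tool_rot: [-179.9, 0.0, 72.7]
wrist_force: [0.1, -0.1, -0.1]
width: 55.6
grip_force: 26.9
```

```bash
python3 -c "
from h import *
print(get_state()['qpos'].round(),go([530,345,260]))"
```

```text
[ 34.  18. -50. 111.  16.  59. -40.] (array([32.75, -4.12,  1.37]), 0)
```

Request:
{"fn": "step_arm", "kwargs": {"series": [[[2.7, -0.4, 0, 0], [5, -0.6, 0, 0], [6, -0.8, 0, 0], [6, -0.8, 0, 0], [6, -0.8, 0, 0], [4, -0.4, 0, 0], [3, -0.3, 0, 0], [0, 0, 0.8, 0], [0, 0, 0.8, 0], [0, 0, 0, 0], [0, 0, 0, 0]]]}}

```text
time_s: 38.4
ee_pos: [530.9, 343.8, 258.7]
tool_rot: [180.0, 0.0, 72.6]
wrist_force: [0.1, 0.2, 0.5]
width: 55.9
grip_force: 26.9
```

Request:
{"fn": "step_arm", "kwargs": {"series": [[[0, 0, 0, 0], [0, 0, 0, 0], [0, 0, 0, 0], [0, 0, -2, 0], [0, 0, -2, 0], [-4, 0, -2, 0], [-6, 0, 0, 0], [-6, -1.5, 0, 0], [-5, -1.5, 0, 0], [-4, -1, 0, 0], [0, 0, 0, 0], [0, 0, 0, 0]]], "fingers": -0.9}}

```text
time_s: 39.9
ee_pos: [418.9, 118.9, 320.0]
tool_rot: [179.9, -0.1, 72.7]
wrist_force: [0.3, 0.4, 0.2]
width: 81.4
grip_force: 0.0
```

```bash
python3 look.py 9 paper0 carton spool; python3 -c "
from h import *
print(go([445,120,120]))"
```

```text
39.9 [419. 119. 320.] [ 1.799e+02 -1.000e-01  7.270e+01] [ 28.  10. -55. 112.   9.  62. -48.]
top paper0 [114. 220.] 0.57 [493. 442.]
top paper0 [220. 240.] 0.52 [454. 120.]
top carton [121. 207.] 0.8 [533. 427.]
top spool [134. 186.] 0.79 [601. 397.]
side paper0 [211. 218.] 0.67 [456. 116.]
side carton [181. 141.] 0.37 [612. 509.]
side carton [184. 164.] 0.35 [542. 395.]
wrist paper0 [275. 148.] 0.62 [453. 123.]
(array([ 0.99,  2.51, 19.87]), 0)
```

Request:
{"fn": "step_arm", "kwargs": {"series": [[[0.4, 1.2, 3, 0], [0.4, 1.4, 5, 0], [0, 0, 5, 0], [0, 0, 5, 0], [0, 0, 5, 0], [0, 0, 3.5, 0], [0, 0, 2, 0], [0, 0, 1, 0], [0, 0, 0, 0], [0, 0, 0, 0]]]}}

```text
time_s: 41.75
ee_pos: [445.9, 118.0, 24.4]
tool_rot: [179.9, -0.0, 72.7]
wrist_force: [-0.5, 0.8, 0.2]
width: 81.3
grip_force: 0.0
```

Request:
{"fn": "step_arm", "kwargs": {"series": [[[0, 0, 0, 0], [0, 0, 0, 0], [0, 0, 0, 0], [0, 0, 0, 0], [0, 0, 0, 0], [0, 0, -2, 0], [0, 0, -4, 0], [0, 0, -5, 0], [0, 0, -5, 0], [0, 0, -4, 0], [0, 0, -3, 0], [0, 0, -2, 0], [0, 0, 0, 0], [0, 0, 0, 0]]], "fingers": 1}}

```text
time_s: 43.5
ee_pos: [444.8, 117.5, 272.8]
tool_rot: [-179.9, 0.1, 72.7]
wrist_force: [0.3, -0.1, -0.6]
width: 43.7
grip_force: 25.6
```

```bash
python3 -c "
from h import *
print(get_state()['qpos'].round(),go([522,348,260]))"
```

```text
[ 25.  18. -53. 112.  17.  58. -53.] (array([24.31,  0.52,  1.26]), 0)
```

Request:
{"fn": "step_arm", "kwargs": {"series": [[[2.3, 0, 0, 0], [4, 0, 0, 0], [5, 0.2, 0, 0], [5, 0.2, 0, 0], [5, 0.1, 0, 0], [3, 0, 0, 0], [0, 0, 0.8, 0], [0, 0, 0.8, 0], [0, 0, 0, 0], [0, 0, 0, 0]]]}}

```text
time_s: 44.75
ee_pos: [522.6, 347.4, 257.7]
tool_rot: [180.0, 0.0, 72.6]
wrist_force: [-0.3, 0.5, 0.5]
width: 44.1
grip_force: 25.6
```

Request:
{"fn": "step_arm", "kwargs": {"series": [[[0, 0, 0, 0], [0, 0, 0, 0], [0, 0, 0, 0], [0, 0, -2, 0], [0, 0, -3, 0], [-4, 0, -3, 0], [-5, 0, 0, 0], [-3, 0, 0, -0.14], [0, 0, 0, -0.18], [0, 0, 0, -0.18], [0, 0, 0, -0.18], [0, 0, 0, -0.18], [0, 0, 0, -0.18], [0, 0, 0, -0.18], [0, 0, 0, -0.18], [0, 0, 0, 0], [0, 0, 0, 0]]], "fingers": -0.3}}

```text
time_s: 46.88
ee_pos: [486.8, 234.0, 338.4]
tool_rot: [180.0, 0.0, 152.7]
wrist_force: [-0.2, 0.6, -0.2]
width: 55.5
grip_force: 0.0
```

```bash
python3 look.py 10 paper0 carton spool hopper_bar; python3 -c "
from h import *
print(go([483,255,250],153))"
```

```text
46.875 [487. 234. 338.] [180.    0.  152.7] [ 20.  30. -69.  96.  29.  74.   7.]
side paper0 [176. 153.] 0.43 [555. 461.]
side spool [246. 240.] 0.48 [485. -34.]
side hopper_bar [190. 156.] 0.79 [586. 411.]
side hopper_bar [265. 271.] 0.49 [ 453. -165.]
wrist paper0 [382.  97.] 0.92 [495. 441.]
wrist paper0 [373. 120.] 0.7 [520. 418.]
wrist carton [381. 133.] 0.66 [543. 423.]
wrist spool [374. 176.] 0.6 [600. 389.]
wrist hopper_bar [268. 180.] 0.81 [531. 239.]
wrist hopper_bar [250. 329.] 0.72 [770.  84.]
wrist hopper_bar [ 16. 329.] 0.67 [ 573. -302.]
(array([1.29, 1.72, 8.77]), np.float64(-0.002))
```

View pics/wrist_10.png

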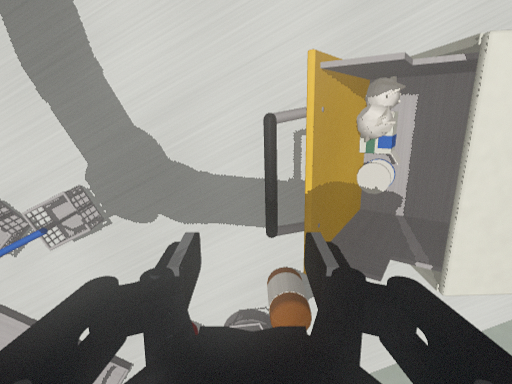

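Request:
{"fn": "step_arm", "kwargs": {"series": [[[0, 0, 0, 0.174], [0, 0, 0, 0.174], [0, 0, 0, 0.174], [0, 0, 0, 0.174], [0, 0, 0, 0.174], [0, 0, 0, 0.174], [0, 0, 0, 0.174], [0, 0, 0, 0.174], [0, 0, 0, 0.174], [-2.5, -0.6, 0, 0], [-2, -0.7, 0, 0], [0, 0, 4, 0], [0, 0, 5, 0], [0, 0, 4, 0], [0, 0, 1.3, 0], [0, 0, 0, 0], [0, 0, 0, 0]]], "fingers": 1}}

```text
time_s: 49.75
ee_pos: [455.8, 200.2, 196.3]
tool_rot: [179.9, -0.1, 63.2]
wrist_force: [0.3, 0.5, 0.8]
width: 0.1
grip_force: 0.0
```

```bash
python3 -c "
from h import *
s=get_state();print(s['qpos'].round(),go([483,255,197],63))
p=snapshot('wrist')
for r in tip_of('wrist','hopper_bar')[:2]: print(r['score'],r['point'],onz(p,r['point'],197))
print(proj(p,np.array([483,255,197.])))
cv2.imwrite('pics/w11.png',p['color'][:,:,::-1])"
```

```text
[  7.  27. -45. 112.  24.  51. -77.] (array([ 6.12, -0.04, -0.06]), np.float64(0.003))
0.92 [266.0, 135.4] [487.14882333 251.76506004 197.        ]
[253.61331005 132.93479539]
```

View pics/w11.png

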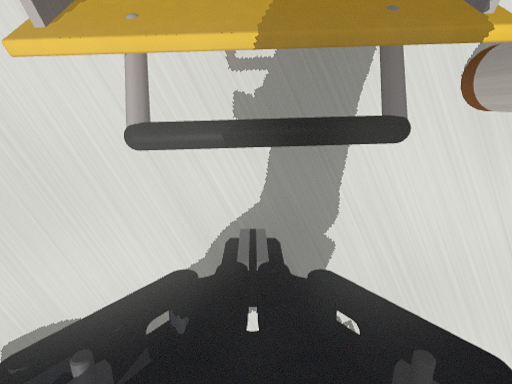

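Request:
{"fn": "step_arm", "kwargs": {"series": [[[1.5, 0.5, 0, 0], [1.5, 0, 0, 0], [1.2, 0, 0, 0], [0.85, 0, -0.7, 0], [0.89, 0, -0.68, 0], [0.91, 0, -0.62, 0], [0.94, 0, -0.59, 0], [0.97, 0, -0.54, 0], [0.99, 0, -0.5, 0], [1.02, 0, -0.45, 0], [1.03, 0, -0.41, 0], [1.05, 0, -0.36, 0], [1.06, 0, -0.31, 0], [1.08, 0, -0.26, 0], [1.09, 0, -0.22, 0], [0, 0, 0, 0], [0, 0, 0, 0]]]}}

```text
time_s: 51.98
ee_pos: [532.0, 341.0, 250.9]
tool_rot: [180.0, -0.0, 63.2]
wrist_force: [-0.1, 0.1, -0.1]
width: 0.0
grip_force: 0.0
```

```bash
python3 -c "
from h import *
s=get_state();print(s['wrist_force'],s['qpos'].round(),go([543.3,373,253],63))
p=snapshot('wrist')
for r in tip_of('wrist','hopper_bar')[:2]: print(r['score'],r['point'],onz(p,r['point'],251))"
```

```text
[-0.11236535  0.12022008 -0.09429336] [ -8.  36. -43.  89.  26.  66. -83.] (array([ 3.37, -0.43, -0.21]), np.float64(0.003))
0.75 [247.8, 225.8] [537.97896081 359.61045966 251.        ]
```

Request:
{"fn": "step_arm", "kwargs": {"series": [[[0.5, 0, -0.1, 0], [0.5, 0, -0.05, 0], [0.4, 0, 0, 0], [0.3, 0, 0, 0], [0.2, 0, 0, 0], [0.2, 0, 0, 0], [0, 0, 0, 0]]]}}

```text
time_s: 52.95
ee_pos: [540.0, 357.2, 252.6]
tool_rot: [-180.0, 0.4, 63.2]
wrist_force: [-7.0, -11.1, 8.9]
width: 0.2
grip_force: 6.3
```

Request:
{"fn": "step_arm", "kwargs": {"series": [[[0.3, 0, 0, 0], [0.3, 0, 0, 0], [0, 0, 0, 0], [0, 0, 0, 0]]]}}

```text
time_s: 53.45
ee_pos: [540.3, 357.5, 252.5]
tool_rot: [-180.0, 1.1, 63.1]
wrist_force: [-20.5, -26.6, 23.3]
width: -0.3
grip_force: 16.8
```

Request:
{"fn": "step_arm", "kwargs": {"series": [[[-0.8, 0, 0, 0], [-2, 0, 0, 0], [-4, 0, 0, 0], [-5, 0, -2, 0], [-5, 0, -3, 0], [0, 0, -4, 0], [0, 0, 0, 0], [0, 0, 0, 0]]]}}

```text
time_s: 54.45
ee_pos: [468.2, 215.2, 342.3]
tool_rot: [180.0, -0.0, 63.2]
wrist_force: [0.2, 0.4, 0.6]
width: -0.1
grip_force: 0.0
```

```bash
python3 look.py 12 hopper_bar hopper_hinge basket0_bar basket1_bar basket2_bar basket0 hook0 paper0 carton; python3 - <<'E'
from h import *
T=snapshot('top');cv2.imwrite('pics/t12.png',cv2.resize(T['color'][90:330,240:512,::-1],(816,720))[:600,:800])
# blue bar segmentation in top
hsv=cv2.cvtColor(T['color'],cv2.COLOR_RGB2HSV);m=cv2.inRange(hsv,(100,120,40),(130,255,255));m[:,:240]=0
n,l,st,ce=cv2.connectedComponentsWithStats(m)
for i in range(1,n):
    if st[i,4]<15: continue
    pt=np.argwhere(l==i)[:,::-1].astype(float);c=pt.mean(0);u=np.linalg.svd(pt-c)[2][0];t=(pt-c)@u
    A,B=onz(T,c+u*t.max(),115),onz(T,c+u*t.min(),115)
    print(c.round(1),((A+B)/2).round(),np.linalg.norm(A-B).round(),np.degrees(np.arctan2(*(A-B)[1::-1])).round(1))
E
```

```text
54.45 [468. 215. 342.] [180.   -0.   63.2] [ 11.  19. -50. 100.  15.  69. -70.]
top basket0_bar [378. 287.] 0.79 [ 345. -344.]
top basket0_bar [294. 246.] 0.69 [448. -99.]
top basket1_bar [292. 247.] 0.89 [445. -93.]
top basket2_bar [340. 264.] 0.81 [ 405. -234.]
top basket0 [366. 284.] 0.97 [ 352. -307.]
top basket0 [332. 264.] 0.89 [ 404. -210.]
top basket0 [285. 247.] 0.56 [444. -71.]
top hook0 [402. 190.] 0.75 [ 638. -421.]
top hook0 [374. 144.] 0.66 [ 780. -337.]
top hook0 [432. 234.] 0.57 [ 508. -507.]
side hopper_bar [181. 118.] 0.64 [692. 624.]
side hopper_bar [246. 264.] 0.59 [ 423. -105.]
side hopper_hinge [186. 164.] 0.72 [546. 388.]
side hopper_hinge [276. 304.] 0.43 [ 399. -274.]
side basket0_bar [275. 304.] 0.6 [ 396. -270.]
side basket1_bar [241. 240.] 0.77 [473. -22.]
side basket2_bar [264. 270.] 0.76 [ 451. -160.]
side basket0 [264. 294.] 0.8 [ 395. -223.]
side basket0 [270. 326.] 0.79 [ 338. -314.]
side basket0 [248. 263.] 0.69 [ 433. -106.]
side basket0 [274. 305.] 0.54 [ 391. -273.]
side hook0 [351. 207.] 0.91 [ 860. -166.]
side hook0 [334. 279.] 0.86 [ 594. -328.]
side hook0 [342. 242.] 0.73 [ 723. -248.]
wrist hopper_hinge [250.   9.] 0.55 [555. 395.]
wrist paper0 [453. 216.] 0.75 [717. -24.]
[293.5 248.5] [435. -83. 115.] 72.0 -91.2
[340.  264.6] [ 400. -209.  115.] 75.0 108.2
[380.8 287.6] [ 348. -317.  115.] 73.0 -95.3
```

View pics/t12.png

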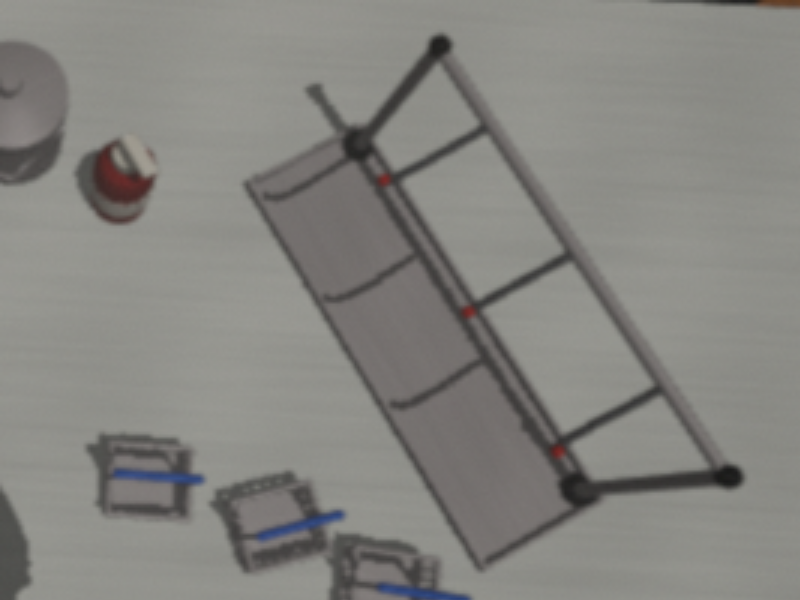

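Request:
{"fn": "step_arm", "kwargs": {"series": [[[-2, 0.8, -0.5, 0], [-5, 1.8, -0.5, 0], [-5, 1.8, -0.5, 0], [-5, 1.8, -0.5, 0], [-5, 1.8, -0.5, 0], [-5, 1.8, -0.5, 0], [-5, 1.8, -0.5, 0], [-5, 1.8, -0.5, 0], [-5, 1.8, -0.5, 0], [-5, 1.8, -0.5, 0], [-5, 1.8, -0.5, 0], [-4, 1.8, -0.5, 0], [-3, 0.5, 0, 0], [0, 0, 0, 0.18], [0, 0, 0, 0.18], [0, 0, 0, 0.184], [0, 0, 0, 0], [0, 0, 0, 0]]], "fingers": -0.1}}

```text
time_s: 58.25
ee_pos: [390.4, -406.8, 402.6]
tool_rot: [-180.0, 0.0, 32.2]
wrist_force: [-0.3, -0.0, -0.1]
width: 46.7
grip_force: 0.0
```

```bash
cat > hooks.py <<'E'
from h import *
import sys
def reds(p,c):
    q=p['color'].astype(int);m=((q[:,:,0]>110)&(q[:,:,0]-q[:,:,1]>70)&(q[:,:,0]-q[:,:,2]>70)).astype(np.uint8)
    n,l,st,ce=cv2.connectedComponentsWithStats(m);return [(ce[i].round(1).tolist(),int(st[i,4])) for i in range(1,n) if st[i,4]>=3]
s=get_state();print(s['ee_pos'].round(),s['tool_rot'].round(1),s['qpos'].round())
for c in('top','side','wrist'):
    p=snapshot(c);print(c,p['fx'],'red',reds(p,c))
    print(' hook',[(np.round(r['point'],1).tolist(),round(r['score'],2),onz(p,r['point'],225).round()[:2].tolist()) for r in tip_of(c,'hook0')])
    print(' bars',[(n,np.round(r['point'],1).tolist(),round(r['score'],2),onz(p,r['point'],115).round()[:2].tolist()) for n in('basket0_bar','basket1_bar','basket2_bar') for r in tip_of(c,n)[:1]])
cv2.imwrite('pics/w_%s.png'%sys.argv[1],p['color'][:,:,::-1])
E
python3 hooks.py 13
```

```text
[ 390. -407.  403.] [-180.     0.    32.2] [ 59.  17. -22.  89.   6.  76. -22.]
top 346.5937051066518 red []
 hook [([376.9, 147.4], 0.93, [692.0, -274.0]), ([374.2, 206.1], 0.63, [541.0, -265.0]), ([431.2, 233.1], 0.58, [484.0, -399.0]), ([403.4, 190.4], 0.55, [584.0, -337.0])]
 bars [('basket0_bar', [379.2, 286.2], 0.95, [351.0, -312.0]), ('basket1_bar', [275.5, 156.2], 0.73, [690.0, -26.0]), ('basket2_bar', [340.2, 264.6], 0.64, [400.0, -210.0])]
side 497.7525375525616 red [([240.5, 93.5], 4), ([302.5, 192.1], 75)]
 hook [([350.7, 209.0], 0.87, [695.0, -267.0]), ([346.2, 245.0], 0.82, [585.0, -347.0]), ([335.8, 279.2], 0.58, [480.0, -403.0])]
 bars [('basket0_bar', [274.1, 306.7], 0.9, [348.0, -313.0]), ('basket1_bar', [245.2, 242.0], 0.76, [432.0, -92.0]), ('basket2_bar', [263.9, 271.1], 0.75, [405.0, -208.0])]
wrist 287.40539875378624 red []
 hook [([293.2, 101.4], 0.87, [477.0, -400.0])]
 bars [('basket0_bar', [181.8, 153.2], 0.68, [344.0, -316.0]), ('basket2_bar', [132.7, 76.2], 0.95, [400.0, -212.0])]
```

View pics/w_13.png

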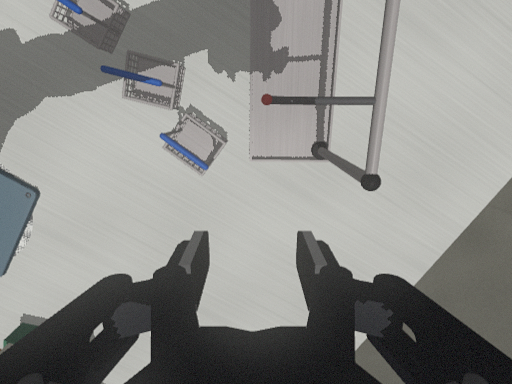

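```bash
python3 - <<'E'
from h import *
w=snapshot('wrist');im=w['color'].astype(int)
yv=np.array([np.cos(np.radians(32.2)),np.sin(np.radians(32.2))]);xv=np.array([yv[1],-yv[0]])
print('h2 pred',[(np.array(h)@xv).round(1).tolist()for h in[(482,-401),(588,-335),(694,-269)]],[(np.array(h)@yv).round(1).tolist()for h in[(482,-401),(588,-335),(694,-269)]])
for c in(282,290,298,306):
    col=im[85:115,c].sum(1);r=85+np.flatnonzero(col<col.max()*.55);X=onz(w,(c,r.mean()),222)[:2];print(c,r.min(),r.max(),X.round(),'x',(X@xv).round(1),'y',(X@yv).round(1))
d=im[80:120,250:285];m=(d[:,:,0]-d[:,:,1]>25);p=np.argwhere(m).mean(0)[::-1]+(250,80);X=onz(w,p,249)[:2];print('tip',p,X,X@xv,X@yv)
for c,wins in(('top',((368,150),(396,194),(425,240))),('side',((343,204),(335,236),(0,0)))):
    q=snapshot(c);qi=q['color'].astype(int)
    for a in wins:
        if a==(0,0):continue
        d=qi[a[1]-7:a[1]+8,a[0]-7:a[0]+8];m=(d[:,:,0]-d[:,:,1]);k=np.clip(m-20,0,None);
        if k.sum()==0:print('none');continue
        i=np.indices(k.shape);pp=(a[0]-7+(i[1]*k).sum()/k.sum(),a[1]-7+(i[0]*k).sum()/k.sum());X=onz(q,pp,247)[:2];print(c,'tip',np.round(pp,1),X.round(),'x',(X@xv).round(1),'y',(X@yv).round(1))
# basket0, basket2 bars in wrist
hsv=cv2.cvtColor(w['color'],cv2.COLOR_RGB2HSV);m=cv2.inRange(hsv,(100,120,40),(130,255,255))
n,l,st,ce=cv2.connectedComponentsWithStats(m)
for i in range(1,n):
    if st[i,4]<40: continue
    pt=np.argwhere(l==i)[:,::-1].astype(float);c=pt.mean(0);u=np.linalg.svd(pt-c)[2][0];t=(pt-c)@u
    A,B=onz(w,c+u*t.max(),115),onz(w,c+u*t.min(),115)
    print(c.round(1),((A+B)/2).round(),np.linalg.norm(A-B).round(),np.degrees(np.arctan2(*(A-B)[1::-1])).round(1))
E
```

```text
h2 pred [596.2, 596.8, 597.4] [194.2, 319.0, 443.9]
282 97 103 [ 472. -390.] x 581.5 y 191.7
290 97 103 [ 476. -397.] x 589.6 y 191.6
298 97 103 [ 481. -404.] x 597.6 y 191.6
306 97 103 [ 485. -410.] x 605.6 y 191.6
tip [266.29473684  99.08421053] [ 463.17771864 -375.44684296] 564.5169706306152 191.87110467736176
top tip [367.7 149.4] [ 677. -243.] x 566.4 y 442.8
top tip [395.6 193.5] [ 570. -308.] x 564.5 y 318.1
top tip [425.3 240. ] [ 464. -374.] x 563.3 y 193.4
none
none
[71.2  5.7] [ 434. -111.  115.] 29.0 -88.2
[131.9  75.8] [ 400. -210.  115.] 80.0 -72.2
[183.4 151.3] [ 347. -317.  115.] 79.0 -95.3
```

Request:
{"fn": "step_arm", "kwargs": {"series": [[[0, 0, 0, -0.153], [0, 0, 0, -0.153], [0, 0, 0, -0.153], [0, 0, 0, -0.153], [0, 0, 0, -0.153], [0, 0, 0, -0.153], [2, -1.7, 3, 0], [2, -1.7, 5, 0], [2.2, -1.7, 5, 0], [0, 0, 5, 0], [0, 0, 4, 0], [0, 0, 2, 0], [0, 0, 0, 0], [0, 0, 0, 0]]]}}

```text
time_s: 60.9
ee_pos: [346.0, -340.8, 163.6]
tool_rot: [179.9, 0.1, 84.6]
wrist_force: [-0.0, 0.1, -0.2]
width: 46.8
grip_force: 0.0
```

```bash
cat > bar.py <<'E'
from h import *
s=get_state();p=snapshot('wrist');print(s['ee_pos'].round(1),s['tool_rot'].round(1),s['qpos'].round())
hsv=cv2.cvtColor(p['color'],cv2.COLOR_RGB2HSV);m=cv2.inRange(hsv,(100,120,30),(130,255,255))
n,l,st,ce=cv2.connectedComponentsWithStats(m)
for i in range(1,n):
    if st[i,4]<60: continue
    pt=np.argwhere(l==i)[:,::-1].astype(float);c=pt.mean(0);u=np.linalg.svd(pt-c,full_matrices=False)[2][0];t=(pt-c)@u
    A,B=onz(p,c+u*t.max(),115),onz(p,c+u*t.min(),115);M=(A+B)/2;d=(A-B)/np.linalg.norm(A-B)
    if d[1]<0:d=-d
    yaw=np.degrees(np.arctan2(d[1],d[0]));print(c.round(1),M.round(1),np.linalg.norm(A-B).round(),yaw.round(1),'go',go([*(M-24*d)[:2],115],yaw))
E
python3 bar.py
```

```text
[ 346.  -340.8  163.6] [1.799e+02 1.000e-01 8.460e+01] [ 62.  25. -28. 115.  17.  44.  19.]
[348.4  27.6] [ 406.5 -234.1  115. ] 31.0 108.8 go (array([9.02, 5.99, 4.87]), np.float64(-0.422))
[251.9 146.7] [ 349.2 -295.1  115. ] 36.0 85.0 go (array([ 2.2 , -0.11,  4.87]), np.float64(-0.007))
[252.3 233.7] [ 344.4 -347.5  115. ] 20.0 85.7 go (array([-3.07, -0.07,  4.88]), np.float64(-0.02))
```

Request:
{"fn": "step_arm", "kwargs": {"series": [[[0, -0.05, 2, 0], [0, 0, 1.8, 0], [0, 0, 1.1, 0], [0, 0, 0, 0], [0, 0, 0, 0]]]}}

```text
time_s: 61.58
ee_pos: [345.4, -340.6, 114.3]
tool_rot: [179.9, 0.0, 84.6]
wrist_force: [0.0, 0.4, 0.5]
width: 47.0
grip_force: 0.0
```

Request:
{"fn": "step_arm", "kwargs": {"series": [[[0, 0, 0, 0], [0, 0, 0, 0], [0, 0, 0, 0], [0, 0, 0, 0], [0, 0, 0, 0], [0, 0, -2, 0], [0, 0, -3, 0], [0, 0, -4, 0], [0, 0, -4, 0], [0, 0, -2.3, 0], [0, 0, 0, 0], [0, 0, 0, 0]]], "fingers": 1, "squeeze": 60}}

```text
time_s: 63.08
ee_pos: [343.9, -339.7, 265.1]
tool_rot: [-179.9, -0.1, 84.6]
wrist_force: [1.0, -0.3, -1.8]
width: 7.5
grip_force: 58.7
```

Request:
{"fn": "step_arm", "kwargs": {"series": [[[0, 0, 0, 0.152], [0, 0, 0, 0.153], [0, 0, 0, 0.153], [0, 0, 0, 0.153], [0, 0, 0, 0.152], [0, 0, 0, 0.152], [2, 1.6, -0.2, 0], [2, 1.7, -0.1, 0], [1.9, 1.6, 0, 0], [0, 0, 0, 0], [0, 0, 0, 0]]]}}

```text
time_s: 64.45
ee_pos: [419.7, -349.8, 268.1]
tool_rot: [-179.8, 0.1, 32.2]
wrist_force: [0.1, -0.1, -2.2]
width: 6.7
grip_force: 58.7
```

```bash
python3 - <<'E'
from h import *
print(go([460,-414,268],32.2),get_state()['qpos'].round())
w=snapshot('wrist');cv2.imwrite('pics/w14.png',w['color'][:,:,::-1])
X=np.array([480.3,-401.2,225]);print('seat px',proj(w,X),'tip px',proj(w,X+[-16,25.4,25]))
E
```

```text
(array([-0.01,  7.58, -0.01]), np.float64(-0.0)) [ 53.  21. -23. 102.  10.  59. -31.]
seat px [380.83314014 189.33805702] tip px [342.98722456 202.69369828]
```

View pics/w14.png

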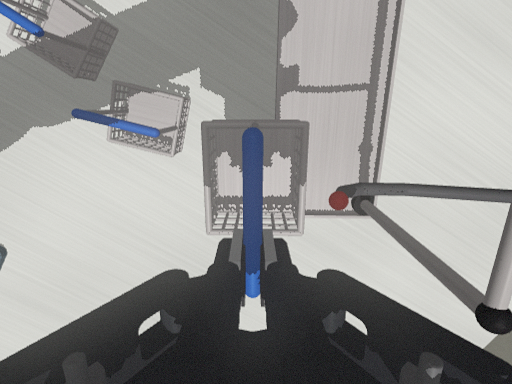

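Request:
{"fn": "step_arm", "kwargs": {"series": [[[0.1, 1.5, 0, 0], [0, 2, 0, 0], [0, 2, 0, 0], [0, 1.5, 0, 0], [0, 0.6, 0, 0], [0, 0, 0, 0], [0, 0, 0, 0], [0, 0, 1, 0], [0, 0, 1, 0], [0, 0, 1, 0], [0, 0, 0.5, 0], [0, 0, 0, 0], [0, 0, 0, 0]]]}}

```text
time_s: 66.12
ee_pos: [462.5, -414.2, 234.9]
tool_rot: [180.0, -0.0, 32.2]
wrist_force: [-0.5, 1.0, -1.5]
width: 6.8
grip_force: 58.7
```

Request:
{"fn": "step_arm", "kwargs": {"series": [[[0, 0, 0.3, 0], [0, 0, 0.2, 0], [0, 0, 0, 0], [0, 0, 0, 0]]]}}

```text
time_s: 66.62
ee_pos: [462.3, -414.1, 229.7]
tool_rot: [180.0, 0.0, 32.2]
wrist_force: [0.3, 0.1, -1.9]
width: 7.1
grip_force: 58.7
```

Request:
{"fn": "step_arm", "kwargs": {"series": [[[0, 0, 0.2, 0], [0, 0, 0.2, 0], [0, 0, 0, 0], [0, 0, 0, 0]]]}}

```text
time_s: 67.12
ee_pos: [462.6, -414.4, 227.1]
tool_rot: [179.9, -0.0, 32.2]
wrist_force: [-4.3, 1.5, 8.9]
width: 7.1
grip_force: 59.9
```

Request:
{"fn": "step_arm", "kwargs": {"series": [[[0, 0, 0, 0], [0, 0, 0, 0], [0, 0, 0, 0], [0, 0, -0.5, 0], [0, 0, -1.5, 0], [0, 0, -3, 0], [0, 0, -4, 0], [0, 0, -3, 0], [0, -2, 0, 0], [0, -4, 0, 0], [0, -5, 0, 0], [0, -4, 0, 0], [0, 0, 0, 0], [0, 0, 0, 0]]], "fingers": -0.1}}

```text
time_s: 68.88
ee_pos: [382.9, -288.0, 346.7]
tool_rot: [179.9, -0.0, 32.2]
wrist_force: [-0.1, -1.4, 1.2]
width: 47.1
grip_force: 0.0
```

```bash
python3 - <<'E'
from h import *
T=snapshot('top');S=snapshot('side')
def blue(p,c0):
    hsv=cv2.cvtColor(p['color'],cv2.COLOR_RGB2HSV);m=cv2.inRange(hsv,(100,120,40),(130,255,255));n,l,st,ce=cv2.connectedComponentsWithStats(m)
    return [(ce[i].round(1).tolist(),st[i,:5].tolist()) for i in range(1,n) if st[i,4]>=15]
print('pred',proj(T,np.array([480.3,-401.2,229])),proj(S,np.array([480.3,-401.2,229])))
print(blue(T,0));print(blue(S,0))
for c in('top','side'):print([(np.round(r['point']),round(r['score'],2)) for r in tip_of(c,'basket0_bar')])
print(go([0,0,0])[0]*0, get_state()['ee_pos'])
d=np.array([np.cos(np.radians(108)),np.sin(np.radians(108))]);print(go([*(np.array([400,-210])-24*d),165],108))
E
```

```text
pred [433.00719006 234.33894764] [335.54398029 277.74997198]
[([433.0, 233.6], [423, 220, 21, 28, 87]), ([282.5, 247.8], [278, 247, 10, 3, 23]), ([339.7, 264.8], [326, 261, 28, 9, 61])]
[([263.0, 272.0], [252, 266, 23, 13, 50]), ([335.9, 277.9], [333, 266, 7, 24, 55])]
[(array([433., 233.]), 0.63)]
[(array([340., 274.]), 0.75)]
[-0. -0.  0.] [ 382.78522746 -287.84774965  345.60930267]
(array([ 5.01, -3.35, 18.06]), np.float64(-1.324))
```

Request:
{"fn": "step_arm", "kwargs": {"series": [[[0, 0, 0, -0.165], [0, 0, 0, -0.165], [0, 0, 0, -0.165], [0, 0, 0, -0.165], [0, 0, 0, -0.165], [0, 0, 0, -0.165], [0, 0, 0, -0.165], [0, 0, 0, -0.168], [2.2, 2, 2, 0], [2.3, 2, 4, 0], [0, 0, 5, 0], [0, 0, 4, 0], [0, 0, 3, 0], [0, 0, 0, 0], [0, 0, 0, 0]]]}}

```text
time_s: 70.95
ee_pos: [407.4, -232.4, 166.6]
tool_rot: [179.9, 0.0, 108.0]
wrist_force: [-0.5, 0.2, -0.1]
width: 47.0
grip_force: 0.0
```

```bash
python3 bar.py
```

```text
[ 407.4 -232.4  166.6] [179.9   0.  108. ] [ 51.  24. -33. 117.  18.  44.  25.]
[371.6  31.9] [ 433.8 -107.3  115. ] 36.0 88.2 go (array([8.86, 5.54, 5.18]), np.float64(0.345))
[251.5 154.9] [ 393.2 -192.7  115. ] 44.0 107.8 go (array([ 1.84, -0.15,  5.18]), np.float64(0.003))
[251.6 238.5] [ 409.  -242.6  115. ] 12.0 130.7 go (array([-3.2 ,  0.74,  5.19]), np.float64(-0.397))
```

Request:
{"fn": "step_arm", "kwargs": {"series": [[[0.1, -0.1, 2, 0], [0, 0, 2, 0], [0, 0, 1.2, 0], [0, 0, 0, 0], [0, 0, 0, 0]]]}}

```text
time_s: 71.62
ee_pos: [405.9, -231.7, 114.4]
tool_rot: [179.9, 0.1, 108.0]
wrist_force: [0.7, 0.1, 0.5]
width: 47.0
grip_force: 0.0
```

Request:
{"fn": "step_arm", "kwargs": {"series": [[[0, 0, 0, 0], [0, 0, 0, 0], [0, 0, 0, 0], [0, 0, 0, 0], [0, 0, 0, 0], [0, 0, -2, 0], [0, 0, -3, 0], [0, 0, -4, 0], [0, 0, -4, 0], [0, 0, -2.3, 0], [0, 0, 0, 0], [0, 0, 0, 0]]], "fingers": 1, "squeeze": 60}}

```text
time_s: 73.12
ee_pos: [404.2, -231.1, 265.3]
tool_rot: [-179.9, -0.1, 108.0]
wrist_force: [-0.3, 0.5, -0.9]
width: 6.4
grip_force: 58.8
```

Request:
{"fn": "step_arm", "kwargs": {"series": [[[0, 0, 0, 0.165], [0, 0, 0, 0.165], [0, 0, 0, 0.165], [0, 0, 0, 0.165], [0, 0, 0, 0.165], [0, 0, 0, 0.165], [0, 0, 0, 0.165], [0, 0, 0, 0.168], [1.5, 2.2, -0.2, 0], [2.2, 3.2, -0.1, 0], [2.2, 3.2, 0, 0], [1.5, 2.3, 0, 0], [0, 0, 0, 0], [0, 0, 0, 0]]]}}

```text
time_s: 74.88
ee_pos: [524.7, -283.5, 268.0]
tool_rot: [-179.8, 0.1, 32.2]
wrist_force: [0.1, -0.2, -0.7]
width: 7.2
grip_force: 58.7
```

```bash
cat > chk.py <<'E'
from h import *
import sys
seat=np.array([float(sys.argv[1]),float(sys.argv[2]),225]);yv=np.array([.846,.533]);xv=np.array([.533,-.846])
s=get_state();print(s['ee_pos'],s['qpos'].round(),'to seat',go([*(seat[:2]-24*yv),268],32.2))
w=snapshot('wrist');im=w['color'].astype(int)
tip=seat+np.r_[-30*xv,22];pp=proj(w,tip);a=pp.round().astype(int);d=im[max(a[1]-25,0):a[1]+25,a[0]-25:a[0]+25];m=(d[:,:,0]-d[:,:,1]>40)&(d[:,:,0]-d[:,:,2]>40);q=np.argwhere(m)
print('tip pred',pp,'seen',q.mean(0)[::-1]+(a[0]-25,max(a[1]-25,0)) if len(q) else None,len(q))
hsv=cv2.cvtColor(w['color'],cv2.COLOR_RGB2HSV);b=cv2.inRange(hsv,(100,120,30),(130,255,255));n,l,st,ce=cv2.connectedComponentsWithStats(b)
for i in range(1,n):
    if st[i,4]>100: print('blue',ce[i].round(),st[i].tolist(),onz(w,(ce[i][0],st[i,1]),s['ee_pos'][2]).round(1))
print('exp far end',proj(w,np.r_[s['ee_pos'][:2]+60.5*yv,s['ee_pos'][2]]))
E
python3 chk.py 586 -334.6
```

```text
[ 524.73480275 -283.5446656   267.98334833] [ 41.  26. -23.  94.  11.  62. -43.] to seat (array([ 0.06,  7.59, -0.02]), np.float64(0.0))
tip pred [341.68919374 199.6603733 ] seen [341.19148936 198.73404255] 282
blue [ 32. 154.] [0, 131, 69, 45, 630] [ 527.5 -172.4  268. ]
blue [252. 213.] [242, 131, 21, 169, 2614] [ 576.4 -250.2  268. ]
exp far end [254.0468185  133.43514636]
```

Tip and bar match prediction. Hang.

Request:
{"fn": "step_arm", "kwargs": {"series": [[[0.1, 1.5, 0, 0], [0, 2, 0, 0], [0, 2, 0, 0], [0, 1.5, 0, 0], [0, 0.6, 0, 0], [0, 0, 0, 0], [0, 0, 0, 0], [0, 0, 1, 0], [0, 0, 1, 0], [0, 0, 1, 0], [0, 0, 0.5, 0], [0, 0, 0.3, 0], [0, 0, 0.2, 0], [0, 0, 0.2, 0], [0, 0, 0, 0], [0, 0, 0, 0]]]}}

```text
time_s: 76.92
ee_pos: [567.4, -348.1, 228.0]
tool_rot: [180.0, -0.0, 32.2]
wrist_force: [-0.6, -0.5, 0.6]
width: 6.9
grip_force: 58.9
```

Request:
{"fn": "step_arm", "kwargs": {"series": [[[0, 0, 0.2, 0], [0, 0, 0, 0], [0, 0, 0, 0]]]}}

```text
time_s: 77.3
ee_pos: [567.5, -348.2, 227.0]
tool_rot: [179.9, -0.0, 32.2]
wrist_force: [-2.7, 1.1, 8.1]
width: 7.0
grip_force: 59.9
```

Request:
{"fn": "step_arm", "kwargs": {"series": [[[0, 0, 0, 0], [0, 0, 0, 0], [0, 0, 0, 0], [0, 0, -0.5, 0], [0, 0, -1.5, 0], [0, 0, -3, 0], [0, 0, -4, 0], [0, 0, -3, 0], [0, -2, 0, 0], [-1, -5, 0, 0], [-1, -5, 0, 0], [-1, -5, 0, 0], [0, -5, 0, 0], [0, -3, 0, 0], [0, 0, 0, -0.17], [0, 0, 0, -0.17], [0, 0, 0, -0.17], [0, 0, 0, -0.17], [0, 0, 0, -0.17], [0, 0, 0, -0.14]]], "fingers": -0.1}}

```text
time_s: 79.8
ee_pos: [409.0, -152.3, 346.8]
tool_rot: [179.9, 0.1, 89.2]
wrist_force: [-0.3, 0.2, -0.2]
width: 47.1
grip_force: 0.0
```

```bash
python3 - <<'E'
from h import *
T=snapshot('top');X=np.array([586,-334.6,229]);print('pred',proj(T,X))
hsv=cv2.cvtColor(T['color'],cv2.COLOR_RGB2HSV);m=cv2.inRange(hsv,(100,120,40),(130,255,255));n,l,st,ce=cv2.connectedComponentsWithStats(m)
print([(ce[i].round(1).tolist(),int(st[i,4])) for i in range(1,n) if st[i,4]>=15])
print(get_state()['ee_pos'],go([434.5,-107,165],88.8))
E
python3 bar.py
```

```text
pred [403.25729331 189.27150354]
[([403.6, 189.4], 83), ([287.4, 247.9], 17)]
[ 409.03850783 -152.23491505  346.74242777] (array([ 4.56,  2.48, 18.17]), np.float64(0.012))
[ 409.  -152.2  346.7] [1.799e+02 1.000e-01 8.950e+01] [ 45.   5. -32. 110.   3.  65.  11.]
[274.2  93.3] [434.7 -64.2 115. ] 39.0 88.9 go (array([ 6.47,  2.38, 23.16]), np.float64(0.001))
[391.3 373.1] [ 624.9 -484.6  115. ] 20.0 151.7 go (array([-33.93,  24.27,  23.23]), np.float64(-1.094))
```

Request:
{"fn": "step_arm", "kwargs": {"series": [[[2.3, 1.2, 3, 0], [2.3, 1.2, 4, 0], [0, 0, 5, 0], [0, 0, 4, 0], [0, 0, 2, 0], [0, 0, 0, 0], [0, 0, 0, 0]]]}}

```text
time_s: 80.78
ee_pos: [434.5, -107.0, 166.8]
tool_rot: [179.9, 0.0, 88.8]
wrist_force: [0.0, -0.4, 0.7]
width: 46.8
grip_force: 0.0
```

```bash
python3 bar.py
```

```text
[ 434.5 -107.   166.8] [179.9   0.   88.8] [ 34.  22. -31. 120.  17.  42.  -9.]
[252.7 149. ] [434.8 -63.8 115. ] 41.0 89.4 go (array([ 1.92, -0.06,  5.19]), np.float64(-0.009))
[252.5 233.1] [ 433.6 -114.5  115. ] 19.0 91.0 go (array([-3.14, -0.01,  5.19]), np.float64(-0.037))
```

Request:
{"fn": "step_arm", "kwargs": {"series": [[[0, 0, 2, 0], [0, 0, 2, 0], [0, 0, 1.2, 0], [0, 0, 0, 0], [0, 0, 0, 0]]]}}

```text
time_s: 81.45
ee_pos: [434.2, -106.9, 114.4]
tool_rot: [179.9, 0.0, 88.9]
wrist_force: [-0.1, -0.4, 0.3]
width: 47.2
grip_force: 0.0
```

Request:
{"fn": "step_arm", "kwargs": {"series": [[[0, 0, 0, 0], [0, 0, 0, 0], [0, 0, 0, 0], [0, 0, 0, 0], [0, 0, 0, 0], [0, 0, -2, 0], [0, 0, -3, 0], [0, 0, -4, 0], [0, 0, -4, 0], [0, 0, -2.3, 0], [0, 0, 0, 0], [0, 0, 0, 0]]], "fingers": 1, "squeeze": 60}}

```text
time_s: 82.95
ee_pos: [432.5, -106.8, 265.3]
tool_rot: [-179.9, -0.0, 88.9]
wrist_force: [-0.3, 0.2, -0.9]
width: 7.0
grip_force: 58.8
```

Request:
{"fn": "step_arm", "kwargs": {"series": [[[0, 0, 0, 0.165], [0, 0, 0, 0.165], [0, 0, 0, 0.165], [0, 0, 0, 0.165], [0, 0, 0, 0.165], [0, 0, 0, 0.165], [1.1, 2, -0.2, 0], [2, 3.6, -0.1, 0], [2.2, 4, 0, 0], [2.2, 4, 0, 0], [2, 3.7, 0, 0], [1.5, 2.7, 0, 0], [0, 0, 0, 0], [0, 0, 0, 0]]]}}

```text
time_s: 84.7
ee_pos: [632.0, -216.6, 267.8]
tool_rot: [-179.8, 0.1, 32.2]
wrist_force: [0.1, -0.6, -0.9]
width: 6.8
grip_force: 58.8
```

```bash
python3 chk.py 691.8 -267.9
```

```text
[ 632.04412208 -216.63680097  267.7827837 ] [ 30.  34. -22.  83.  13.  66. -52.] to seat (array([-0.08,  7.52, -0.04]), np.float64(0.0))
tip pred [340.37540166 202.37944004] seen [342.62633452 201.55160142] 281
blue [252. 211.] [242, 128, 21, 170, 2597] [ 684.8 -182.6  267.8]
exp far end [254.08497231 133.49980436]
```

Request:
{"fn": "step_arm", "kwargs": {"series": [[[-0.1, 1.5, 0, 0], [0, 2, 0, 0], [0, 2, 0, 0], [0, 1.5, 0, 0], [0, 0.6, 0, 0], [0, 0, 0, 0], [0, 0, 0, 0], [0, 0, 1, 0], [0, 0, 1, 0], [0, 0, 1, 0], [0, 0, 0.5, 0], [0, 0, 0.3, 0], [0, 0, 0.2, 0], [0, 0, 0.2, 0], [0, 0, 0, 0], [0, 0, 0, 0]]]}}

```text
time_s: 86.75
ee_pos: [673.1, -282.4, 228.1]
tool_rot: [180.0, -0.0, 32.2]
wrist_force: [-0.5, 0.1, 1.1]
width: 7.1
grip_force: 58.9
```

Request:
{"fn": "step_arm", "kwargs": {"series": [[[0, 0, 0.2, 0], [0, 0, 0, 0], [0, 0, 0, 0]]]}}

```text
time_s: 87.12
ee_pos: [673.1, -282.5, 227.2]
tool_rot: [179.9, -0.0, 32.2]
wrist_force: [-2.9, -0.4, 7.7]
width: 7.4
grip_force: 59.8
```

Request:
{"fn": "step_arm", "kwargs": {"series": [[[0, 0, 0, 0], [0, 0, 0, 0], [0, 0, 0, 0], [0, 0, -0.5, 0], [0, 0, -1.5, 0], [0, 0, -3, 0], [0, 0, -4, 0], [0, 0, -3, 0], [0, -2, 0, 0], [-2, -5, 0, 0], [-2, -5, 0, 0], [-2, -5, 0, 0], [-2, -5, 0, 0], [-1, -3, 0, 0], [0, 0, 0, 0], [0, 0, 0, 0], [0, 0, 0, 0], [0, 0, 0, 0]]], "fingers": -0.1}}

```text
time_s: 89.38
ee_pos: [463.9, -119.1, 345.5]
tool_rot: [-180.0, -0.0, 32.2]
wrist_force: [0.7, -0.6, 0.4]
width: 46.9
grip_force: 0.0
```

```bash
python3 - <<'E'
from h import *
T=snapshot('top');S=snapshot('side');print(get_state()['ee_pos'])
for p in(T,S):
    print('pred',[proj(p,np.array([*h,229])).round(1).tolist() for h in((691.8,-267.9),(586,-334.6),(480.3,-401.2))])
    hsv=cv2.cvtColor(p['color'],cv2.COLOR_RGB2HSV);m=cv2.inRange(hsv,(100,120,40),(130,255,255));n,l,st,ce=cv2.connectedComponentsWithStats(m)
    print([(ce[i].round(1).tolist(),int(st[i,4])) for i in range(1,n) if st[i,4]>=10])
R={}
for n in('hopper_bar','hopper_hinge','soap','amber','drum','paper0','carton','spool'):
    for c in('top','side'):print(c,n,[(np.round(r['point']).tolist(),round(r['score'],2)) for r in tip_of(c,n)[:3]])
# shut bar prediction
h=np.array([556,398.5,8.]);u=np.array([.454,.891])
for th in(0,.03,.06):
    r=28*np.cos(th)+245*np.sin(th);X=np.r_[h[:2]-r*u,8+245*np.cos(th)-28*np.sin(th)];print(th,proj(T,X).round(1),proj(S,X).round(1))
E
```

```text
[ 463.74411864 -118.92034869  345.42685965]
pred [[375.1, 146.6], [403.3, 189.3], [433.0, 234.3]]
[([375.8, 146.8], 68)]
pred [[350.5, 208.8], [343.4, 241.3], [335.5, 277.7]]
[([350.8, 209.8], 24), ([343.4, 242.6], 47), ([335.9, 278.0], 58)]
top hopper_bar [([109.0, 186.0], 0.58)]
side hopper_bar [([181.0, 116.0], 0.83)]
top hopper_hinge [([132.0, 199.0], 0.59)]
side hopper_hinge [([187.0, 163.0], 0.88)]
top soap [([278.0, 157.0], 0.96)]
side soap [([301.0, 207.0], 0.67)]
top amber [([206.0, 156.0], 0.9)]
side amber []
top drum [([243.0, 133.0], 0.65)]
side drum [([291.0, 184.0], 0.57), ([301.0, 208.0], 0.43)]
top paper0 []
side paper0 [([253.0, 179.0], 0.37)]
top carton []
side carton []
top spool []
side spool []
0 [107.8 186.9] [181.3 118.2]
0.03 [110.5 188.6] [181.7 119.7]
0.06 [113.2 190.2] [182.  121.3]
```

```bash
python3 -c "
from rig import *
print(finish_job())"
```

```text
the job is handed in; nothing more can be done
None
```

I handed the job in at about 89 s: all four pieces of packaging are in the bin, the bin is pushed shut, each of the three baskets hangs on its own hook, and the soap, amber bottle and drum were not touched.

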